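Lock the jig plate with the cam

ROBOT

A 6-joint arm with a two-finger parallel gripper is mounted at the origin on the work surface. World frame = base frame: x ahead of the robot, y to its left, z up, the work surface at z = 0. Lengths are in m, angles in degrees, forces in N, time in s.
With the tool pointing down it reaches from about 0.3 to 0.75 m from the base axis. Payload 8.5 kg.
Tool frame: the origin (TCP) lies on the centre line of the jaws, within the pads' length; the fingertips stand 22 mm ahead of it and the grasp point (between the pads) lies 3 mm ahead of it (env.tip_reach is the distance from the TCP to the fingertips, in m); y points along the fingers, z is the direction in which the jaws open and shut, and the axes are right-handed (so a half turn about y gives the same grasp; the last joint's range is limited). The gripper opens to 85 mm and grips with 20 to 120 N. Pads are 22 mm wide; open, the fingers measure 114 mm over their backs; the gripper's body (76 mm by 85 mm) begins 54 mm behind the grasp point. The pads swing forward as they close: fully open they stand 13 mm farther back than shut.
Start: joints at [-12.336, 21.807, 74.336, -0, 83.858, -12.336], TCP at [0.55, 0, 0.253] pointing down, gripper open.
Joint ranges: [-178.18, 178.18], [-50.72, 133.34], [12.68, 142.11], [-81.47, 261.47], [9.98, 163.14], [-165.26, 165.26]. Speed limits (degrees/s): [136.94, 136.94, 180, 180, 180, 180].

INTERFACE

Orientations are given as a 3x3 rotation matrix whose columns are the frame's x, y, z axes.
In Python, from rig import env, get_image gives the robot as it stands. The module is installed in compiled form; this text tells all that it offers.
- The arm moves only by the tool carry_out, never from a script. Its argument "targets" is a list that holds one entry, the list of rows, each a list of 7 numbers: the closure, from 0 (fully open) to 1 (shut), then the shift along the world's x, y, z in mm, then the turn, a rotation vector about the world's x, y, z in degrees. In form: [[[claw, dx, dy, dz, ax, ay, az], ...]]. A call has 1 to 20 rows; each row is the pose to reach, as a shift and turn from the pose commanded when the call began; what a row does not reach only later rows make up. A row lasts 1/12 s, in which the tool goes at most 41.7 mm and 7.16 degrees, less where a joint would pass 70% of its speed; a pose out of reach is approached as far as the arm can. A call with a gripper value outside its range is refused whole. The fingers move at their own pace and stop on an object; "squeeze" is the grip in N (left out, the last holds). Time passes only in rows, so rows that repeat a pose let the fingers close. It gives the time, the measured TCP pose, the force and the opening at its end, in the units of the state.
- env.observe(): the state, without advancing time (a new reading comes with each control period).
- get_image(name): name is "scene" or "side" or "wrist"; returns a dict with "img" (384x512x3 uint8, red, green, blue), "fx", "fy", "cx", "cy" (pixels), "rvec" (rotation vector, rad) and "tvec" (3), from world to camera coordinates, as OpenCV has them. Camera axes: x right, y down, z forward; pixel columns grow to the right and rows downward; lengths in m; the calibration is good to about 2 mm. The wrist camera is an equidistant fisheye: a pixel r from the principal point sees the ray r / f radians off the axis. A picture is of the moment at which its call begins. There is no depth.
- env.close_job(): hands the job in, once; it reports no verdict.
The state is a dict: "time_s": time; "q": joint angles; "qvel": joint speeds; "joint_efforts": joint torques, N m; "position": TCP position; "tool_rot": TCP orientation; "ft_force": force on the tool from outside, world axes, zero at the start; "wrist_torque": the same for the moment, N m; "grip_width": finger opening in m.
Only numpy, scipy, OpenCV 4.12 (cv2) and the standard library are available. Lean on these libraries where they do the work, as an engineer would, in place of code of your own. Each camera call takes 0.05 s, during which the arm holds its last target.

TASK

Gently push the sliding jig plate in until it meets the rubber buffers, so that its bolt head sits in the mouth of the cam. Then take the screwdriver from its stand, turn the slotted cam clockwise with it until the plate is drawn fully home against the red housing and the cam goes tight, without straining the bolt. Put the screwdriver back upright in its stand, let go and leave everything else where it is.

Things in the scene. Friction and masses are not known exactly. Their poses are not given: they have to be found in the camera images.
- clamp: Jig clamp screwed to the bench (fixed): aluminium base 124 x 260 x 12 mm, origin at the centre of its underside. Its y axis is the slide direction: the square red cam housing (84 x 80 mm, top 37 mm above the bench) stands at its -y end with the cam axis at (0, -85) mm; the housing's face, at y = -45 mm, looks to +y towards the jig plate. The two rubber buffers in that face stand 3.5 mm proud.
- slide (a joint): Jig plate's slide, in m: 0 = fully home against the housing face, growing as the plate is farther out along the clamp's +y, up to 0.045. The plate rubs with about 2 N and stays where it is left; it meets the buffers at 0.0035 and needs a further 3 N (rising to 6 N when home) beyond that, and they push it back to 0.0035 unless the cam holds it.
- jig: Upper part of the steel jig plate (moves with the slide; the plate is 96 mm across, 16 mm thick, top 28 mm above the bench): an upright lip 96 mm wide and 10 mm thick at its +y end, standing from 28 to 64 mm above the bench, and a black nest 60 x 46 mm, top 40 mm above the bench, with a white part in it up to 53 mm above the bench. Do not push it with more than 40 N. Axes as the clamp's.
- lip (a point): Middle of the lip's outer (+y) upright face, 60 mm above the bench, 4 mm below the lip's top edge. Push here towards the clamp's -y. The base plate (12 mm thick) reaches 21 to 47 mm beyond this face at the start.
- bolt: Steel bolt, head 8 mm across, that sticks out of the jig plate's housing side, 22 mm above the bench. Origin is that of the clamp when the plate is home, not the head. How far the bolt is screwed out differs by +-3.6 mm from case to case, so the cam angle at which the plate comes home differs too, anywhere between about 0.6 and 1.6 rad. The cam must never pull on the head with more than 34 N.
- cam (a joint): Turn of the cam, in rad, growing clockwise seen from above; 0 = slot along the clamp's y axis. It starts between -0.1 and 0.05 (mouth open to the bolt) and can turn to 1.9. Somewhere from 0.2 to 1.1 it grips the bolt, then draws it in by about 7 mm per rad. It stays where it is left.
- cam_disc: Round steel cam disc, 54 mm across, set in the housing's top; origin on the cam axis at bench height. It turns with about 0.07 N m free and 0.09 to 0.16 N m while drawing; once the plate is home the torque rises steeply (about 0.2 N m is snug, above 0.26 N m strains the bolt). Pressing the blade hard into the slot adds some drag. Keep the fingers off it.
- cam_slot (a point): Centre of the cam's screwdriver slot at the disc's top face (39 mm above the bench). The slot runs along this frame's y axis: 22 mm long, 5 mm wide (top 2 mm flared to about 9 mm), 7 mm deep, so its floor is 32 mm above the bench. z up.
- driver: Wide-blade screwdriver, loose, 140 g, standing tip down in the stand. Origin at the blade's tip, z up along the shaft to the handle; blade 16 mm wide along its x axis, 3.5 mm thick along its y axis; shaft 8 mm across; a flange 38 mm across from 60 to 64 mm above the tip; then the wooden handle to 122 mm.
- driver_handle (a point): Centre of the screwdriver's handle, 93 mm above the blade's tip and 29 mm below the handle's top. The handle is 58 mm tall and rectangular, 30 mm along x (the blade's width) by 20 mm along y: grip it across y, the 20 mm. In the stand this is 98 mm above the bench.
- stand_mouth (a point): Centre of the hole's mouth in the top of the wooden stand (block 60 x 60 x 65 mm, fixed). Hole 24 mm across, 62 mm deep; the screwdriver hangs in it by its flange, tip 60 mm below the mouth.
- tray: Grey tray of printing pads, 130 x 100 mm, 45 mm high, fixed. Origin under its centre. Bystander.
- can_center (a point): Middle of a white spray can, 48 mm across, 150 mm tall. Bystander.
- jar_center (a point): Middle of a white jar with black lid, 60 mm across, 70 mm tall. Bystander.
There are look-alikes about, which are no part of the job. Leave any yellow look-alike of the driver alone. Of the things that look like the part that bears stand_mouth, the larger one is meant.

How it is judged (in metres and radians):
On the way, in this order (a step that is already met when the one before it is completed fails the run):
1. the jig plate is pushed in to the buffers (slide below 5.5 mm) while the cam is still open (below 0.3 rad) (value of joint slide below 0.0055 m and value of joint cam below 0.3 rad), for 0.2 s.
2. with the screwdriver on the cam, the plate is drawn home (slide below 1.5 mm, cam beyond 0.3 rad) (value of joint slide below 0.0015 m and value of joint cam above 0.3 rad and contact force between driver and cam_disc above 0.3 N), for 0.1 s.
At the end, for the whole second after the job is handed in: The jig plate is home (slide within 1.5 mm of 0) and held there by the turned cam (beyond 0.3 rad); the screwdriver stands in the stand's hole, tip at least 54 mm below the mouth, handle within 15 mm of the hole's axis, tilted less than 0.12 rad, released and at rest (value of joint slide below 0.0015 m and value of joint cam above 0.3 rad and distance between driver and stand_mouth below 0.066 m and z of driver in the frame of stand_mouth below -0.054 m and horizontal distance between driver_handle and stand_mouth below 0.015 m and angle between driver's own z axis and vertical below 0.12 rad and linear speed of driver below 0.02 m/s); the robot touches nothing.
It fails at once if the cam pulls on the bolt head with more than 34 N (contact force between bolt and cam_disc above 34 N).
It fails at once if the jig plate is pushed with more than 40 N (contact force between the fingers and jig above 40 N).
It fails at once if the fingers press on the cam disc itself (contact force between the fingers and cam_disc above 3 N).
It fails at once if the spray can or the jar is moved by more than 20 mm (distance of any of can_center, jar_center from where it was at the start of the episode above 0.02 m).
It also fails if it takes over 72 s, if anything falls off the work surface, if the arm or the gripper's body presses on something with over 40 N, if the wrist force passes 120 N, or if a joint passes its speed limit or range.

## Working session

There is one attempt and no reset: what is moved stays moved. The work goes in short steps, Python scripts to look and compute and a tool call to move; the robot and the scene stay as the last step left them, time stands still between calls to the robot, and variables do not carry over. Pictures are saved under pics/ and viewed, and the job is handed in when it is done.

Besides the shell and the picture viewer there is one more tool, called in YAML: its name, and indented under it one key for each argument. carry_out: Moves the arm, as the interface text tells. Its arguments: {"type":"object","properties":{"targets":{"type":"array"},"squeeze":{"type":"number"}},"required":["targets"]}

```bash
mkdir -p pics; python3 - <<'E'
from rig import env,get_image
import cv2,numpy as np,pickle
print(env.observe())
for n in ["scene","side","wrist"]:
    d=get_image(n); pickle.dump(d,open(f"pics/{n}0.pkl","wb"))
    cv2.imwrite(f"pics/{n}0.png",cv2.resize(d["img"][:,:,::-1],(800,600),interpolation=cv2.INTER_CUBIC))
    print(n,{k:d[k] for k in d if k!="img"})
E
```

```text
{'time_s': 0.0, 'q': array([-1.23355984e+01,  2.18399032e+01,  7.43843095e+01,  1.65733327e-03,
        8.38583102e+01, -1.23352376e+01]), 'qvel': array([-0.07421271, -0.06355205, -0.16816862, -0.02140982,  0.08280392,
        0.01186891]), 'joint_efforts': array([-1.00240642e-03, -4.48466885e+01, -2.31285810e+01, -2.87182611e-04,
        4.73836102e-03,  1.77242771e-05]), 'position': array([5.49739983e-01, 6.32155001e-05, 2.52724560e-01]), 'tool_rot': array([[-9.64752735e-06, -1.40089964e-03,  9.99999019e-01],
       [-9.99999944e-01,  3.35796980e-04, -9.17711794e-06],
       [-3.35783794e-04, -9.99998962e-01, -1.40090280e-03]]), 'ft_force': array([-0.66308653, -0.51947255, -0.77110558]), 'wrist_torque': array([ 0.02567501, -0.05321162, -0.01686545]), 'grip_width': 0.08537881880465167}
scene {'fx': 374.9307717229271, 'fy': 374.9307717229271, 'cx': 251.01372706767594, 'cy': 197.3870160568804, 'rvec': array([ 1.94829877,  1.23234796, -0.59842562]), 'tvec': array([-0.17244355, -0.25131749,  1.43267031])}
side {'fx': 439.40743571713875, 'fy': 439.40743571713875, 'cx': 258.95538697427605, 'cy': 195.48750198164115, 'rvec': array([ 0.51854929, -2.54039666,  1.39456285]), 'tvec': array([0.46411576, 0.22495749, 1.10672665])}
wrist {'fx': 297.3186396354542, 'fy': 297.3186396354542, 'cx': 251.59971320255846, 'cy': 195.93510015124548, 'rvec': array([-2.81188780e+00, -3.90513990e-05,  2.06473744e-03]), 'tvec': array([-0.54895322, -0.04166011,  0.38157756])}
```

View pics/scene0.png

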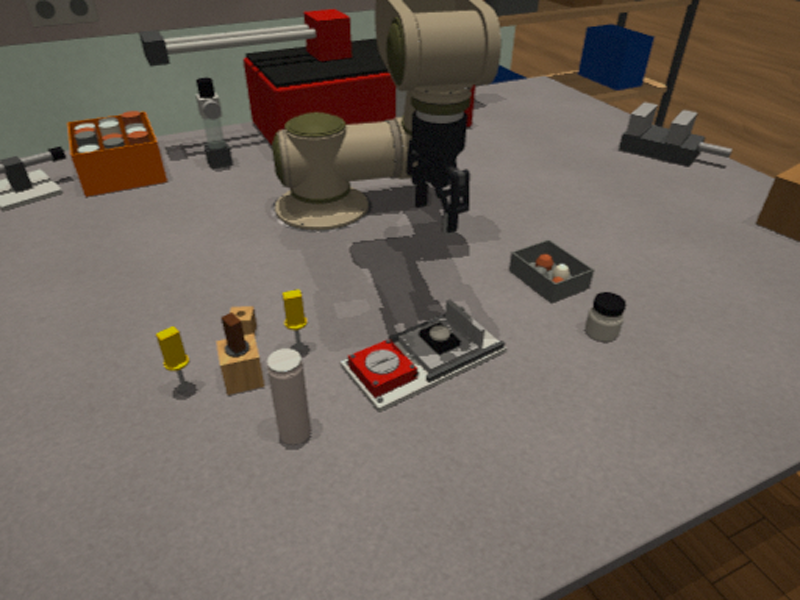

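View pics/side0.png

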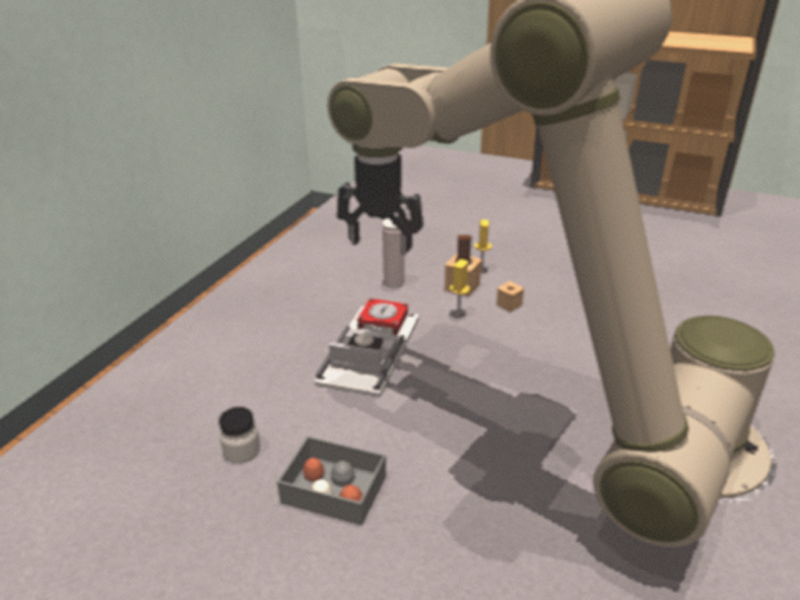

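View pics/wrist0.png

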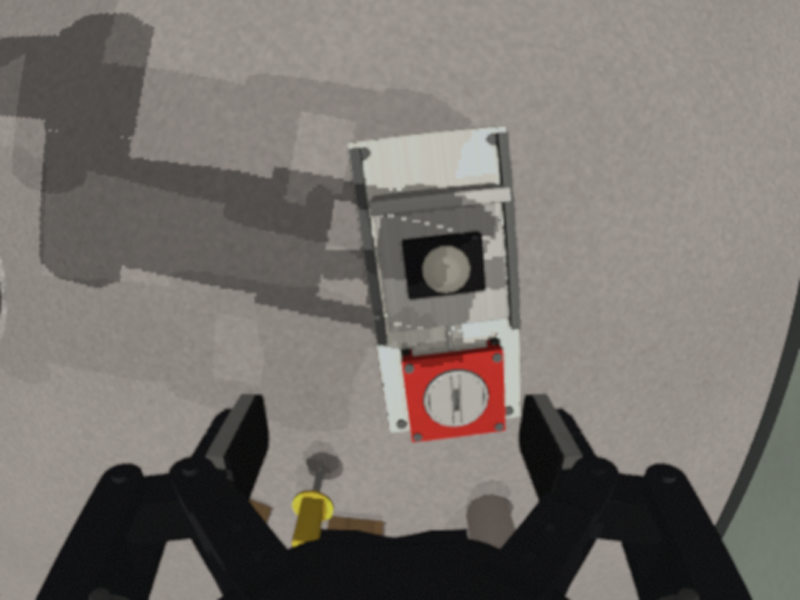

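```bash
cat > h.py <<'E'
import numpy as np,cv2,pickle
from rig import env,get_image
def shot(n,tag,crop=None,scale=None):
    d=get_image(n); pickle.dump(d,open(f"pics/{n}{tag}.pkl","wb"))
    im=d["img"][:,:,::-1]
    if crop: im=im[crop[1]:crop[3],crop[0]:crop[2]]
    s=min(800/im.shape[1],600/im.shape[0])
    cv2.imwrite(f"pics/{n}{tag}.png",cv2.resize(im,None,fx=s,fy=s,interpolation=cv2.INTER_CUBIC)); return d
def crop(n,tag,new,c):
    im=pickle.load(open(f"pics/{n}{tag}.pkl","rb"))["img"][c[1]:c[3],c[0]:c[2],::-1]
    s=min(800/im.shape[1],600/im.shape[0]); print("scale",s)
    cv2.imwrite(f"pics/{new}.png",cv2.resize(im,None,fx=s,fy=s,interpolation=cv2.INTER_CUBIC))
def ray(d,n,u,v):
    R=cv2.Rodrigues(np.array(d["rvec"]))[0];t=np.array(d["tvec"])
    a=(u-d["cx"])/d["fx"];b=(v-d["cy"])/d["fy"]
    if n=="wrist":
        r=np.hypot(a,b); k=np.sin(r)/max(r,1e-9); c=np.array([a*k,b*k,np.cos(r)])
    else: c=np.array([a,b,1.])
    return -R.T@t, R.T@c
def onz(d,n,u,v,z):
    o,w=ray(d,n,u,v); return (o+w*(z-o[2])/w[2])
def proj(d,n,P):
    R=cv2.Rodrigues(np.array(d["rvec"]))[0];c=R@np.array(P)+np.array(d["tvec"])
    if n=="wrist":
        r=np.hypot(c[0],c[1]);th=np.arctan2(r,c[2]);a=c[:2]/r*th
    else:a=c[:2]/c[2]
    return np.array([d["cx"]+d["fx"]*a[0],d["cy"]+d["fy"]*a[1]])
def load(n,tag): return pickle.load(open(f"pics/{n}{tag}.pkl","rb"))
E
python3 - <<'E'
from h import *
np.set_printoptions(precision=4,suppress=True)
d=load("wrist","0")
s=1.5625
f=lambda u,v,z:onz(d,"wrist",(u+.5)/s-.5,(v+.5)/s-.5,z)
for u,v,z in [(350,146,.012),(505,128,.012),(391,432,.012),(522,415,.012),(404,362,.037),(502,348,.037),(507,430,.037),(413,441,.037),(456,399,.039),(373,200,.064),(510,189,.064)]: print(u,v,f(u,v,z))
crop("wrist","0","w_clamp",(215,70,345,290))
crop("scene","0","s_drv",(90,170,220,290))
crop("scene","0","s_clamp",(210,180,340,270))
crop("side","0","d_drv",(270,130,350,210))
E
```

```text
350 146 [0.5158 0.09   0.012 ]
505 128 [0.6354 0.1063 0.012 ]
391 432 [ 0.5467 -0.1635  0.012 ]
522 415 [ 0.6697 -0.1475  0.012 ]
404 362 [ 0.5575 -0.0784  0.037 ]
502 348 [ 0.6367 -0.0667  0.037 ]
507 430 [ 0.6495 -0.1468  0.037 ]
413 441 [ 0.5662 -0.1561  0.037 ]
456 399 [ 0.6012 -0.1122  0.039 ]
373 200 [0.5355 0.0528 0.064 ]
510 189 [0.6277 0.0618 0.064 ]
scale 2.727272727272727
scale 5.0
scale 6.153846153846154
scale 7.5
```

View pics/w_clamp.png

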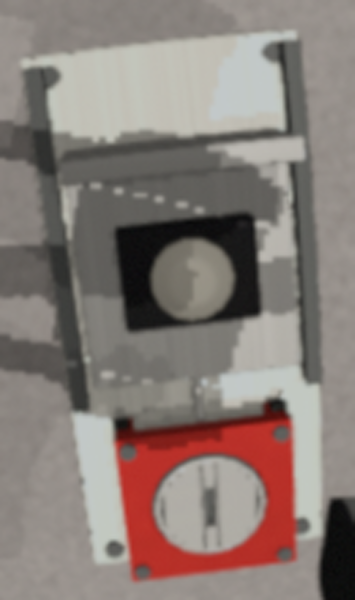

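View pics/s_drv.png

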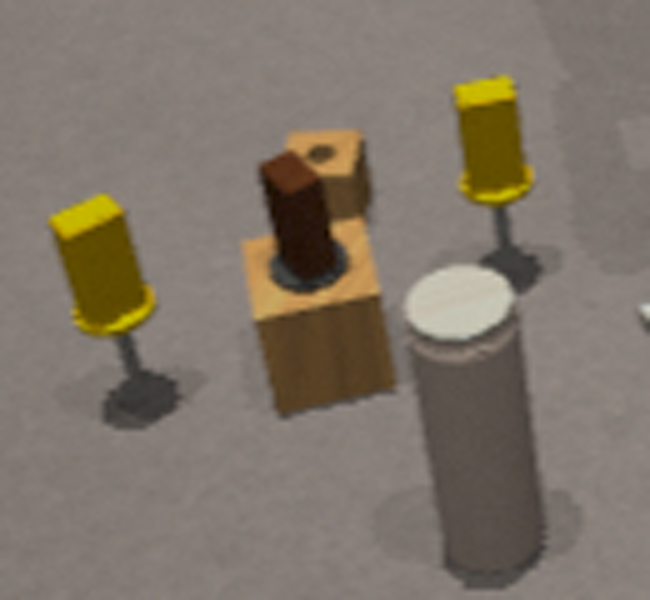

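View pics/s_clamp.png

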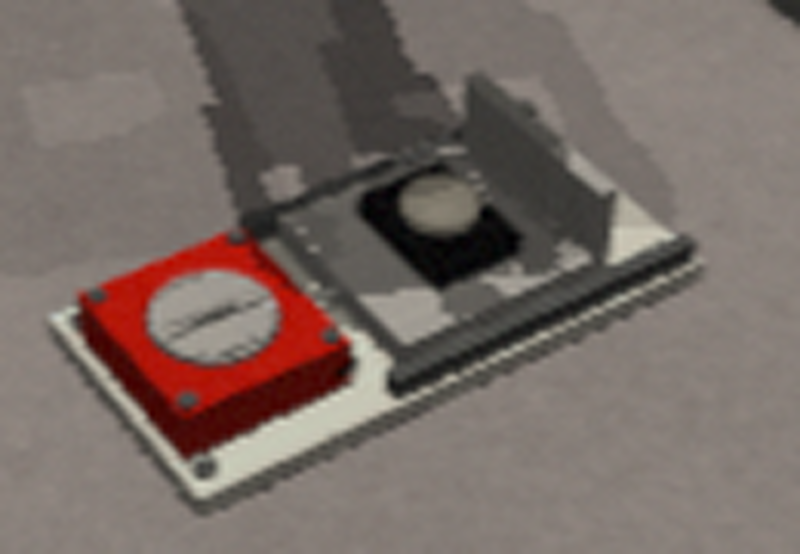

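View pics/d_drv.png

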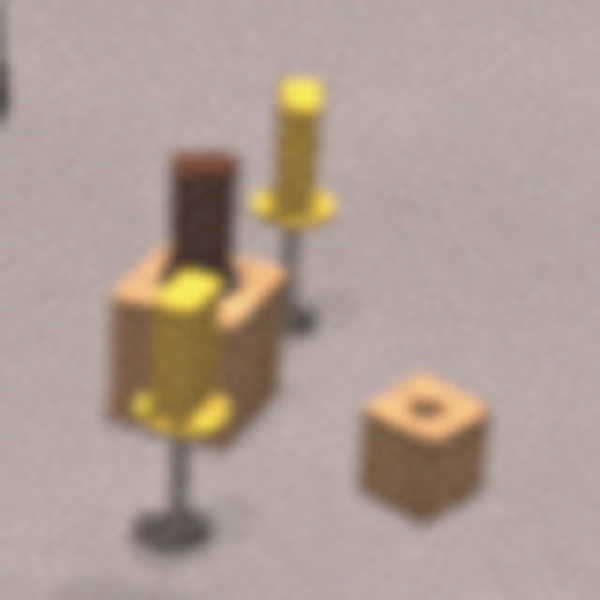

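```bash
python3 - <<'E'
from h import *
np.set_printoptions(precision=4,suppress=True)
w,s,d=[load(n,"0") for n in("wrist","scene","side")]
c=lambda x,y,ox,oy,k:(ox+(x+.5)/k-.5,oy+(y+.5)/k-.5)
yaw=np.radians(7.2);C=np.array([.591,-.0283]);R=np.array([[np.cos(yaw),-np.sin(yaw)],[np.sin(yaw),np.cos(yaw)]])
print("lip, clamp frame")
for x,y in [(64,153),(302,138),(64,182),(302,160)]:
    p=onz(w,"wrist",*c(x,y,215,70,2.72727),.064);print(p,R.T@(p[:2]-C))
print("slot ends")
for x,y in [(208,460),(211,545),(209,503)]:
    p=onz(w,"wrist",*c(x,y,215,70,2.72727),.039);print(p,R.T@(p[:2]-C))
for x,y in [(205,345),(230,290)]: pass
print("stand")
P=[onz(s,"scene",*c(x,y,90,170,5),.065) for x,y in[(257,320),(380,295),(243,240),(365,218)]];print(np.array(P),np.mean(P,0))
P=[onz(d,"side",*c(x,y,270,130,7.5),.065) for x,y in[(112,297),(287,270),(232,327)]];print(np.array(P))
print("handle")
P=[onz(s,"scene",*c(x,y,90,170,5),.127) for x,y in[(262,170),(287,152),(318,168),(293,190)]];print(np.array(P),np.mean(P,0))
print(onz(d,"side",*c(205,160,270,130,7.5),.127))
print("flange",onz(s,"scene",*c(310,266,90,170,5),.069))
print("can",onz(s,"scene",*c(460,302,90,170,5),.15))
print("yellow feet",onz(s,"scene",*c(140,398,90,170,5),.0),onz(s,"scene",*c(510,270,90,170,5),.0), onz(s,"scene",*c(90,215,90,170,5),.122),onz(s,"scene",*c(485,92,90,170,5),.122))
for n,D in(("scene",s),("side",d)):print("cam",n,(proj(D,n,[.6012,-.1122,.039])))
E
```

```text
lip, clamp frame
[0.5351 0.0549 0.064 ] [-0.045   0.0896]
[0.6268 0.0623 0.064 ] [0.0469 0.0854]
[0.535  0.0437 0.064 ] [-0.0465  0.0785]
[0.6272 0.0537 0.064 ] [0.0462 0.0768]
slot ends
[ 0.5989 -0.0873  0.039 ] [ 0.0004 -0.0596]
[ 0.6031 -0.1346  0.039 ] [-0.0013 -0.107 ]
[ 0.6007 -0.1105  0.039 ] [-0.0007 -0.0828]
stand
[[ 0.5317 -0.3527  0.065 ]
 [ 0.5396 -0.295   0.065 ]
 [ 0.4706 -0.3463  0.065 ]
 [ 0.48   -0.2865  0.065 ]] [ 0.5055 -0.3201  0.065 ]
[[ 0.5383 -0.2973  0.065 ]
 [ 0.4736 -0.3519  0.065 ]
 [ 0.4798 -0.2922  0.065 ]]
handle
[[ 0.5001 -0.3323  0.127 ]
 [ 0.4915 -0.3185  0.127 ]
 [ 0.51   -0.3081  0.127 ]
 [ 0.5212 -0.3226  0.127 ]] [ 0.5057 -0.3204  0.127 ]
[ 0.5065 -0.3248  0.127 ]
flange [ 0.509  -0.3211  0.069 ]
can [ 0.653  -0.2799  0.15  ]
yellow feet [ 0.4899 -0.4139  0.    ] [ 0.4776 -0.2151  0.    ] [ 0.4927 -0.4111  0.122 ] [ 0.479  -0.2165  0.122 ]
cam scene [244.8104 230.1286]
cam side [244.7542 199.1712]
```

carry_out:
  targets:
    - [[1,9,35,-10,0,0,4],[1,18,70,-30,0,0,7.2],[1,26,91,-60,0,0,7.2],[1,26,91,-100,0,0,7.2],[1,26,91,-140,0,0,7.2],[1,26,91,-170,0,0,7.2],[1,26,91,-179,0,0,7.2],[1,26,91,-179,0,0,7.2],[1,26,91,-179,0,0,7.2]]
  squeeze: 40

```text
time_s: 0.9
position: [0.5767, 0.0909, 0.0755]
tool_rot: [[0.125, 0.001, 0.992], [-0.992, -0.0, 0.125], [0.0, -1.0, 0.001]]
ft_force: [1.2, 0.1, 0.9]
grip_width: 0.0
```

```bash
python3 - <<'E'
from h import *
print(env.observe())
shot("side","1",(180,130,320,270));shot("wrist","1")
E
```

```text
{'time_s': 0.9, 'q': array([-2.65480333e+00,  3.54223290e+01,  8.28332315e+01,  8.56361709e-05,
        6.16640971e+01, -9.84586753e+00]), 'qvel': array([-0.09461565, -1.77319143, -1.2240343 ,  0.00957172,  0.05648684,
        0.09178534]), 'joint_efforts': array([ 4.18177375e-02, -4.90024173e+01, -1.66190404e+01,  4.33403166e-04,
       -4.17983020e-02, -3.98293776e-05]), 'position': array([0.57670102, 0.09088594, 0.07548654]), 'tool_rot': array([[ 1.25177633e-01,  1.40079554e-03,  9.92133357e-01],
       [-9.92134317e-01, -6.36354739e-05,  1.25177844e-01],
       [ 2.38483442e-04, -9.99999017e-01,  1.38181159e-03]]), 'ft_force': array([1.21253207, 0.12908452, 0.93440003]), 'wrist_torque': array([-0.009727  ,  0.00629351,  0.01130344]), 'grip_width': 4.1403756858565156e-05}
```

View pics/side1.png

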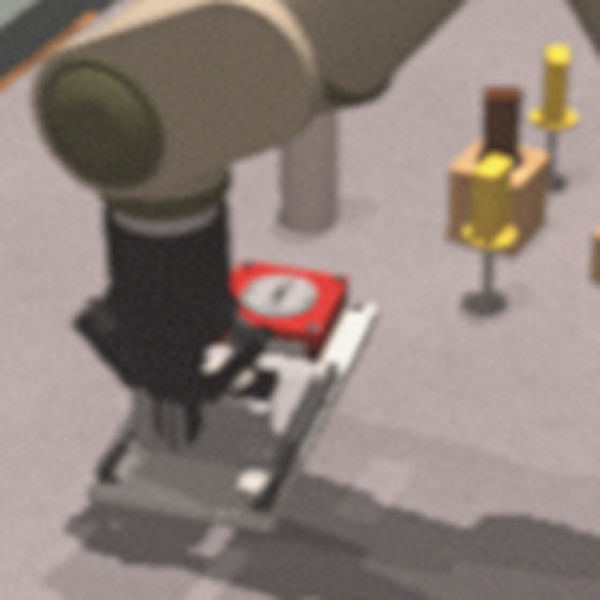

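View pics/wrist1.png

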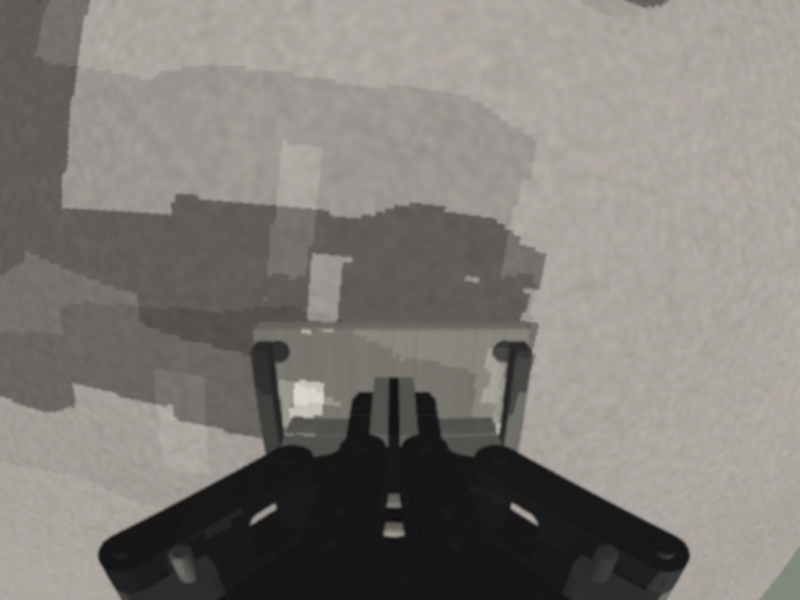

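carry_out:
  targets:
    - [[1,0.5,-4,0,0,0,0],[1,1,-8,0,0,0,0],[1,1.5,-12,0,0,0,0],[1,1.9,-15,0,0,0,0],[1,2.3,-18,0,0,0,0],[1,2.5,-20,0,0,0,0],[1,2.8,-22,0,0,0,0],[1,3,-24,0,0,0,0]]

```text
time_s: 1.67
position: [0.579, 0.067, 0.0743]
tool_rot: [[0.125, -0.0, 0.992], [-0.992, 0.0, 0.125], [-0.0, -1.0, -0.0]]
ft_force: [-0.2, 2.8, 0.0]
grip_width: 0.0001
```

```bash
python3 - <<'E'
from h import *
print(env.observe()["ft_force"])
shot("side","2",(180,150,290,250));shot("wrist","2")
E
```

```text
[-0.18719392  2.79557379  0.0054038 ]
```

View pics/side2.png

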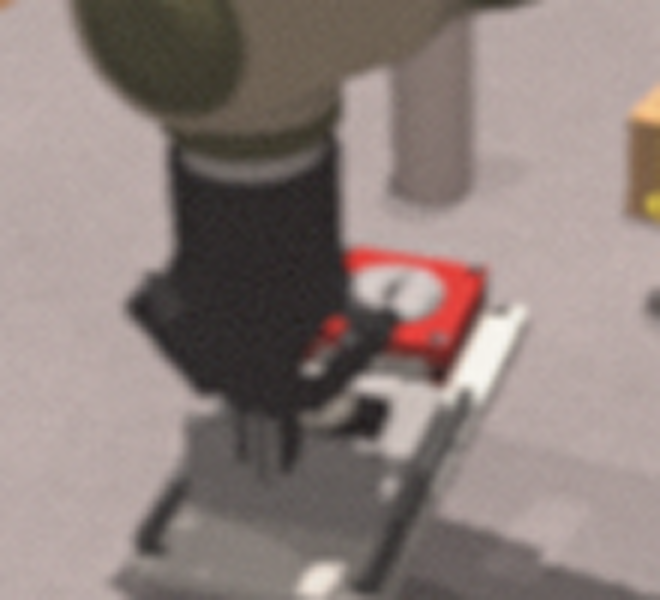

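carry_out:
  targets:
    - [[1,0.2,-2,0,0,0,0],[1,0.5,-4,0,0,0,0],[1,0.8,-6,0,0,0,0],[1,1,-8,0,0,0,0],[1,1.1,-9,0,0,0,0],[1,1.2,-10,0,0,0,0]]

```text
time_s: 2.27
position: [0.5802, 0.0569, 0.0743]
tool_rot: [[0.125, -0.0, 0.992], [-0.992, 0.0, 0.125], [-0.0, -1.0, -0.0]]
ft_force: [-0.4, 1.9, -0.6]
grip_width: 0.0
```

```bash
python3 - <<'E'
from h import *
shot("side","3",(180,150,290,250));shot("scene","3",(210,180,340,270))
E
```

```text
(no output)
```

View pics/scene3.png

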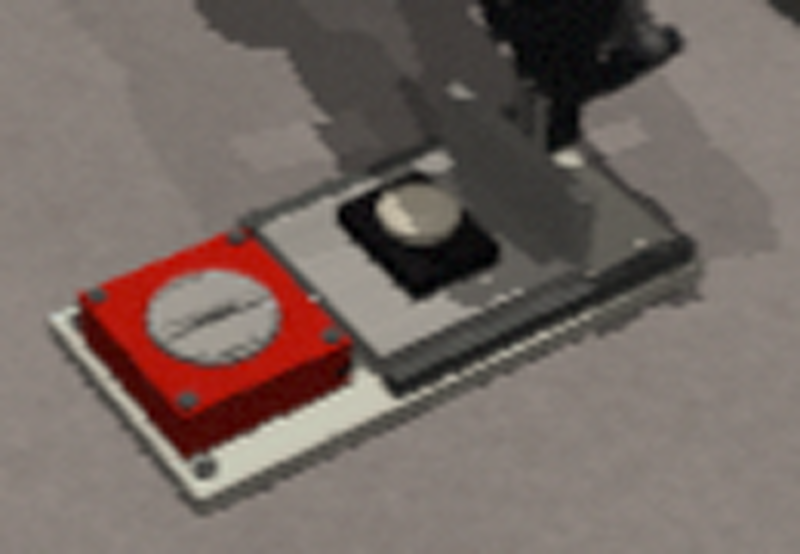

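carry_out:
  targets:
    - [[1,0.1,-1,0,0,0,0],[1,0.2,-2,0,0,0,0],[1,0.4,-3,0,0,0,0],[1,0.5,-4,0,0,0,0],[1,0.6,-5,0,0,0,0]]

```text
time_s: 2.78
position: [0.5808, 0.0519, 0.0743]
tool_rot: [[0.125, 0.0, 0.992], [-0.992, 0.0, 0.125], [-0.0, -1.0, 0.0]]
ft_force: [0.8, 1.5, -0.3]
grip_width: -0.0003
```

carry_out:
  targets:
    - [[1,0.1,-1,0,0,0,0],[1,0.2,-2,0,0,0,0]]

```text
time_s: 2.95
position: [0.581, 0.0499, 0.0743]
tool_rot: [[0.125, 0.0, 0.992], [-0.992, -0.0, 0.125], [0.0, -1.0, 0.0]]
ft_force: [0.1, 2.5, -1.2]
grip_width: -0.0003
```

```bash
python3 - <<'E'
from h import *
shot("scene","4",(210,180,340,270))
E
```

```text
(no output)
```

View pics/scene4.png

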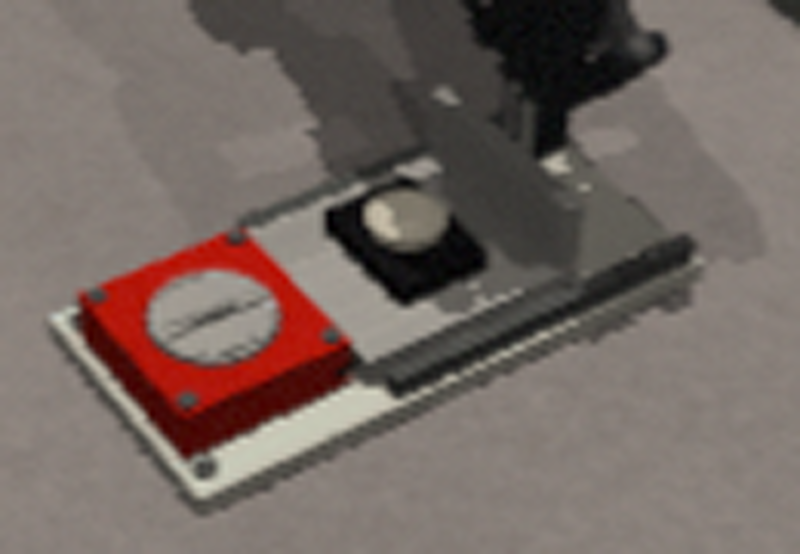

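carry_out:
  targets:
    - [[1,0.1,-1,0,0,0,0],[1,0.1,-1,0,0,0,0]]

```text
time_s: 3.17
position: [0.5811, 0.049, 0.0743]
tool_rot: [[0.125, 0.0, 0.992], [-0.992, 0.0, 0.125], [-0.0, -1.0, 0.0]]
ft_force: [1.5, 2.6, -1.0]
grip_width: 0.0001
```

carry_out:
  targets:
    - [[1,0.1,-1,0,0,0,0],[1,0.1,-1,0,0,0,0]]

```text
time_s: 3.33
position: [0.5812, 0.0483, 0.0743]
tool_rot: [[0.125, 0.0, 0.992], [-0.992, 0.001, 0.125], [-0.001, -1.0, 0.0]]
ft_force: [1.2, 3.9, -0.9]
grip_width: 0.0
```

carry_out:
  targets:
    - [[1,0.1,-1,0,0,0,0],[1,0.1,-1,0,0,0,0]]

```text
time_s: 3.5
position: [0.5813, 0.0474, 0.0743]
tool_rot: [[0.125, 0.0, 0.992], [-0.992, 0.001, 0.125], [-0.001, -1.0, 0.0]]
ft_force: [1.6, 6.0, -0.8]
grip_width: -0.0
```

carry_out:
  targets:
    - [[1,0.1,-1,0,0,0,0],[1,0.1,-1,0,0,0,0]]

```text
time_s: 3.67
position: [0.5814, 0.0466, 0.0743]
tool_rot: [[0.125, 0.0, 0.992], [-0.992, 0.001, 0.125], [-0.001, -1.0, 0.0]]
ft_force: [2.9, 5.7, -0.8]
grip_width: 0.0
```

carry_out:
  targets:
    - [[1,0,0,0,0,0,0],[1,0,0,0,0,0,0],[1,0,0,0,0,0,0]]

```text
time_s: 3.92
position: [0.5814, 0.0466, 0.0743]
tool_rot: [[0.125, 0.0, 0.992], [-0.992, 0.001, 0.125], [-0.001, -1.0, 0.0]]
ft_force: [1.8, 5.9, -1.3]
grip_width: -0.0004
```

```bash
python3 - <<'E'
from h import *
print(env.observe()["ft_force"])
shot("scene","5",(210,180,340,270))
E
```

```text
[ 1.84403149  5.93403878 -1.31291633]
```

View pics/scene5.png

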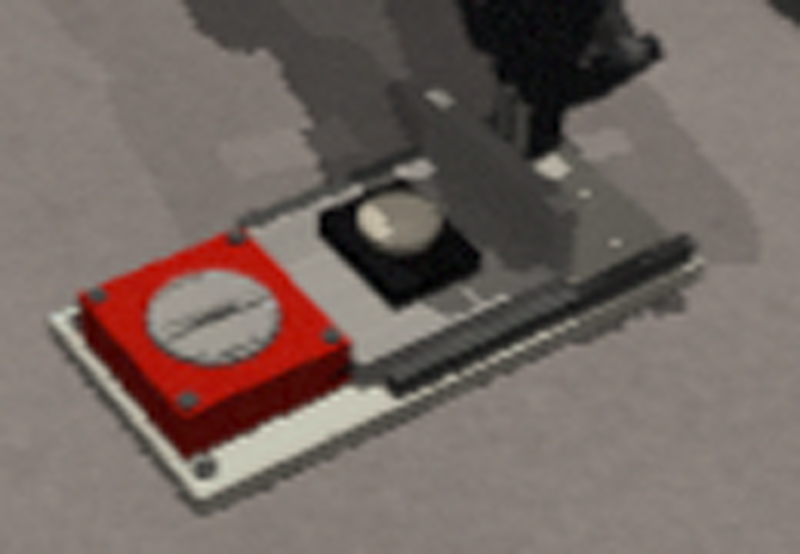

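carry_out:
  targets:
    - [[1,-1,8,0,0,0,0],[1,-2,16,3,0,0,0],[1,-2,16,40,0,0,0],[1,-2,16,80,0,0,0],[0,-5,0,120,0,0,0],[0,-10,-30,150,0,0,0],[0,-20,-65,176,0,0,0],[0,-30,-105,176,0,0,0],[0,-40,-145,176,0,0,-2],[0,-50,-185,176,0,0,-4],[0,-60,-225,176,0,0,-6],[0,-70,-265,176,0,0,-7.2],[0,-75,-305,176,0,0,-7.2],[0,-75,-345,176,0,0,-7.2],[0,-75,-385,176,0,0,-7.2],[0,-75,-425,176,0,0,-7.2],[0,-75,-445,176,0,0,-7.2],[0,-75,-445,176,0,0,-7.2],[0,-75,-445,176,0,0,-7.2]]

```text
time_s: 5.55
position: [0.5061, -0.3992, 0.2499]
tool_rot: [[-0.001, -0.001, 1.0], [-1.0, 0.0, -0.001], [-0.0, -1.0, -0.001]]
ft_force: [0.7, 0.5, -0.4]
grip_width: 0.0853
```

```bash
python3 - <<'E'
from h import *
print(env.observe()["q"])
shot("wrist","6");shot("scene","6",(210,180,340,270))
E
```

```text
[-4.87610341e+01  3.17708678e+01  5.79529125e+01 -1.87525965e-02
  9.03306380e+01 -4.86837598e+01]
```

View pics/wrist6.png

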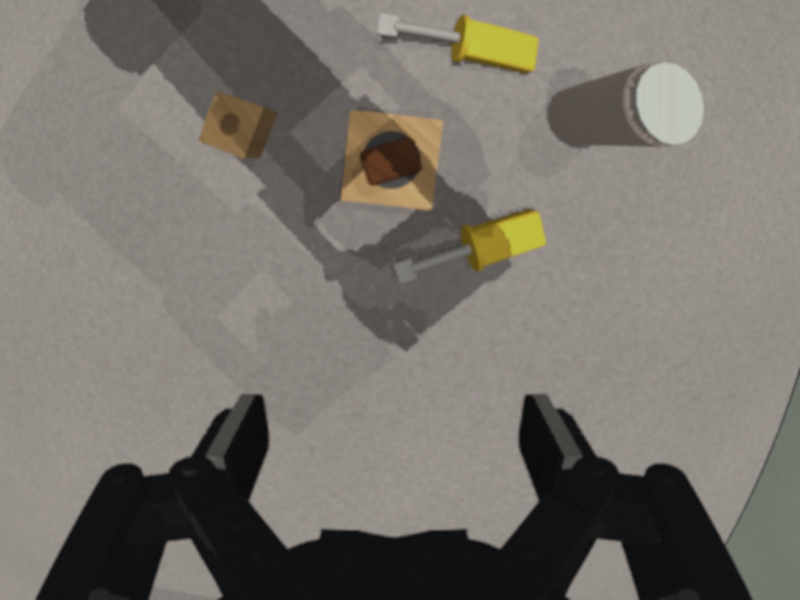

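View pics/scene6.png

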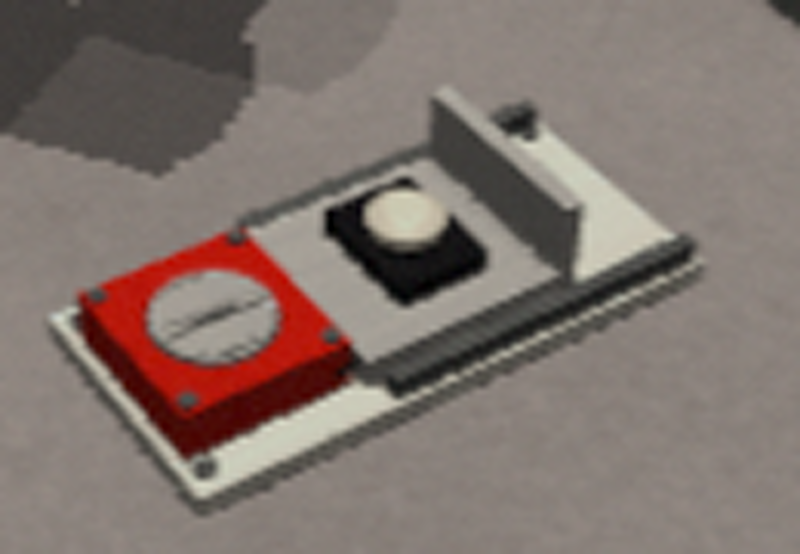

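```bash
python3 - <<'E'
from h import *
crop("wrist","6","w6c",(200,50,320,150))
shot("side","6");shot("scene","6b")
E
```

```text
scale 6.0
```

View pics/w6c.png

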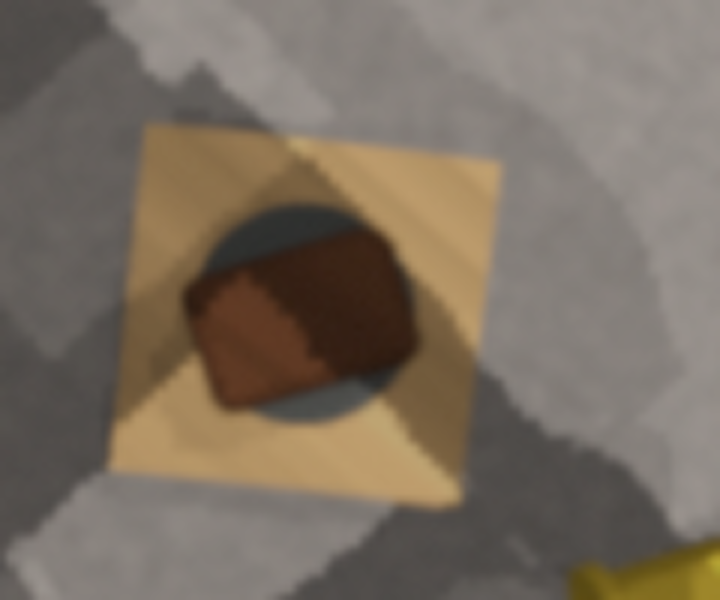

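View pics/side6.png

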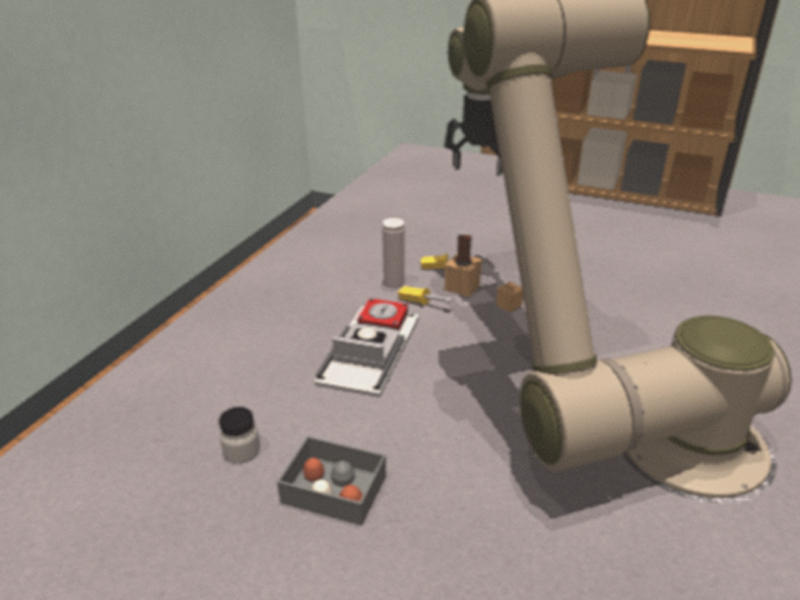

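View pics/scene6b.png

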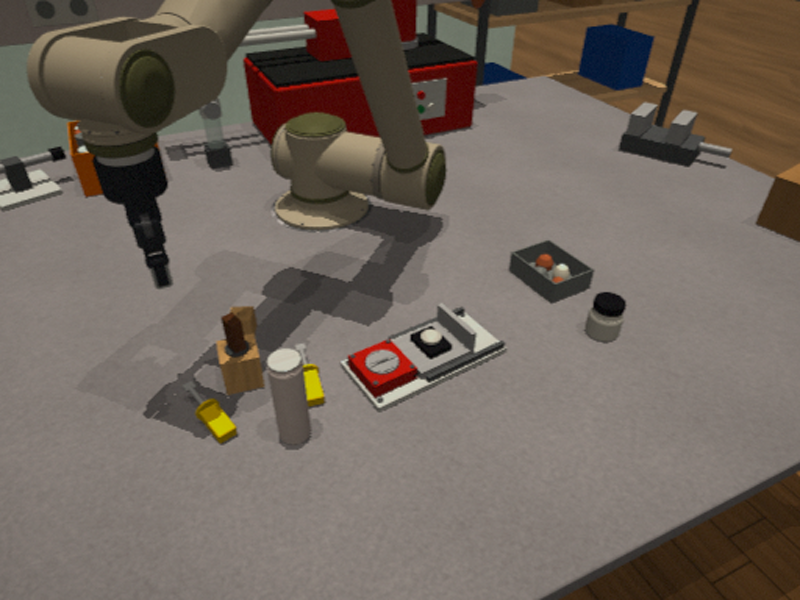

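```bash
python3 - <<'E'
from h import *
np.set_printoptions(precision=4,suppress=True)
w=load("wrist","6");print("camC",ray(w,"wrist",250,190))
c=lambda x,y,ox,oy,k:(ox+(x+.5)/k-.5,oy+(y+.5)/k-.5)
P=np.array([onz(w,"wrist",*c(x,y,200,50,6),.127) for x,y in[(187,288),(372,228),(418,360),(232,410)]]);print(P,P.mean(0))
for a,b in[(0,1),(3,2),(0,3),(1,2)]:
    v=P[b]-P[a];print(np.linalg.norm(v),np.degrees(np.arctan2(v[1],v[0])))
Q=np.array([onz(w,"wrist",*c(x,y,200,50,6),.065) for x,y in[(145,123),(502,160),(463,508),(108,470)]]);print(Q,Q.mean(0))
print(onz(w,"wrist",*c(305,313,200,50,6),.069))
E
```

```text
camC (array([ 0.5059, -0.3153,  0.3709]), array([-0.0068, -0.3045, -0.9525]))
[[ 0.4889 -0.3148  0.127 ]
 [ 0.5137 -0.3067  0.127 ]
 [ 0.52   -0.3247  0.127 ]
 [ 0.4948 -0.3316  0.127 ]] [ 0.5043 -0.3195  0.127 ]
0.026124336772086722 17.993925680515222
0.026084093859916772 15.241144346010406
0.017816980402099815 -70.53761638173212
0.019067772188899358 -70.8453824533718
[[ 0.4777 -0.2861  0.065 ]
 [ 0.5375 -0.2925  0.065 ]
 [ 0.5315 -0.3527  0.065 ]
 [ 0.4706 -0.3458  0.065 ]] [ 0.5043 -0.3193  0.065 ]
[ 0.5044 -0.3191  0.069 ]
```

carry_out:
  targets:
    - [[0.2,0,15,0,0,0,-7],[0.2,0,35,0,0,0,-14],[0.2,0,55,0,0,0,-21],[0.2,-1,75,0,0,0,-28],[0.2,-1,79.5,0,0,0,-35],[0.2,-1,79.5,0,0,0,-42],[0.2,-1,79.5,0,0,0,-49],[0.2,-1,79.5,0,0,0,-56],[0.2,-1,79.5,-10,0,0,-63],[0.2,-1,79.5,-30,0,0,-70],[0.2,-1,79.5,-55,0,0,-72],[0.2,-1,79.5,-80,0,0,-72],[0.2,-1,79.5,-105,0,0,-72],[0.2,-1,79.5,-125,0,0,-72],[0.2,-1,79.5,-140,0,0,-72],[0.2,-1,79.5,-149,0,0,-72],[0.2,-1,79.5,-149,0,0,-72],[0.2,-1,79.5,-149,0,0,-72]]

```text
time_s: 7.25
position: [0.5057, -0.3191, 0.102]
tool_rot: [[-0.951, 0.0, 0.31], [-0.31, -0.0, -0.951], [-0.0, -1.0, 0.001]]
ft_force: [0.4, -0.6, -0.1]
grip_width: 0.068
```

```bash
python3 - <<'E'
from h import *
o=env.observe();print(o["q"],o["ft_force"],o["position"])
shot("wrist","7");shot("scene","7",(80,150,230,262));shot("side","7",(260,120,340,180))
E
```

```text
[-4.35880860e+01  3.46743681e+01  7.88273401e+01 -1.66232839e-03
  6.64662313e+01  2.83724010e+01] [ 0.39579563 -0.63917185 -0.0642702 ] [ 0.50568935 -0.31914746  0.10196361]
```

View pics/wrist7.png

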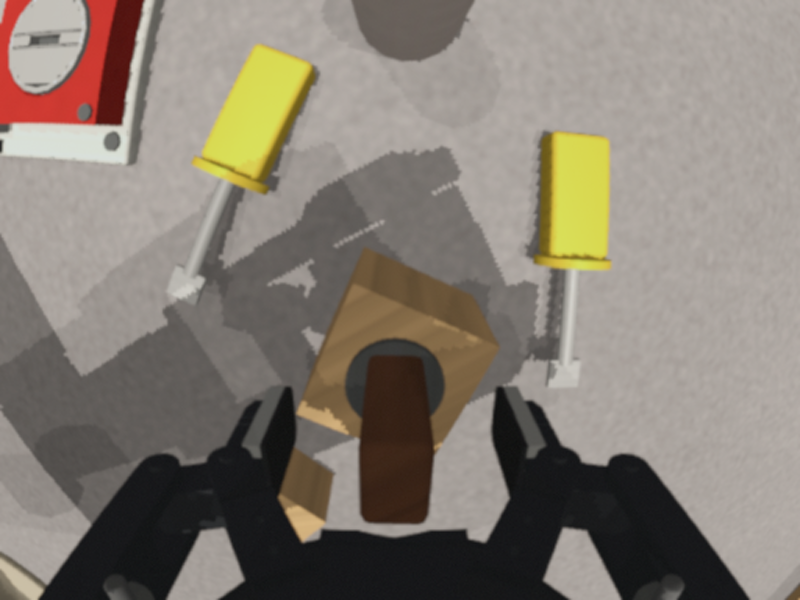

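View pics/scene7.png

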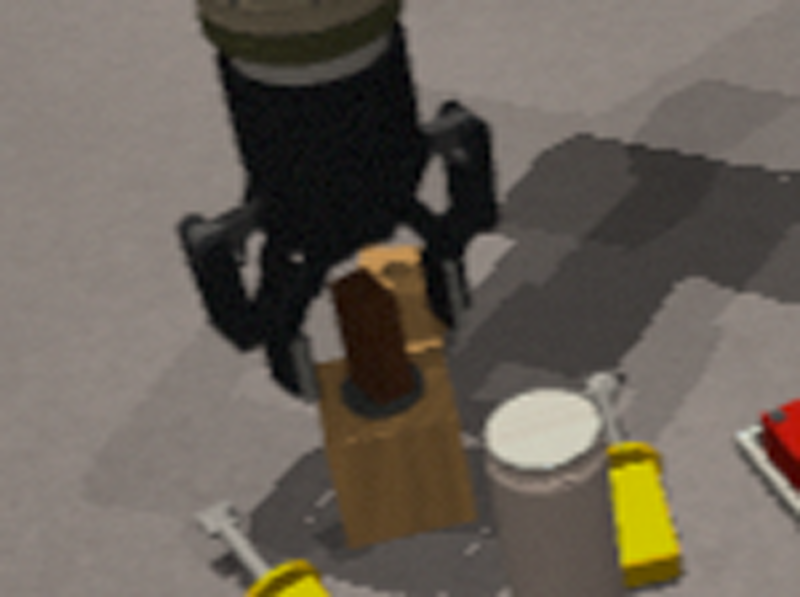

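View pics/side7.png

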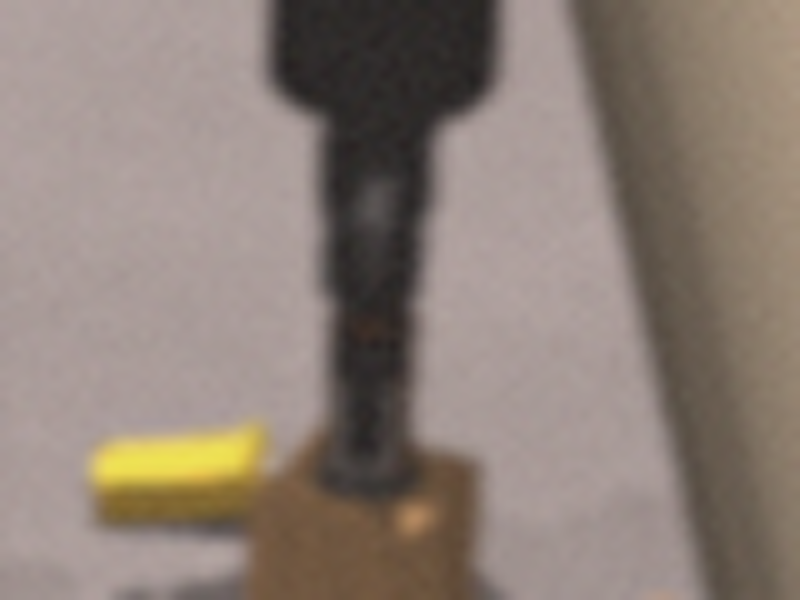

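carry_out:
  targets:
    - [[1,0,0,0,0,0,0],[1,0,0,0,0,0,0],[1,0,0,0,0,0,0],[1,0,0,0,0,0,0],[1,0,0,0,0,0,0],[1,0,0,0,0,0,0],[1,0,0,0,0,0,0]]
  squeeze: 70

```text
time_s: 7.98
position: [0.5055, -0.3196, 0.1016]
tool_rot: [[-0.951, 0.0, 0.309], [-0.309, -0.0, -0.951], [-0.0, -1.0, 0.001]]
ft_force: [0.1, 0.0, 3.4]
grip_width: 0.0192
```

```bash
python3 - <<'E'
from h import *
o=env.observe();print(o["ft_force"],o["wrist_torque"],o["position"],o["grip_width"])
shot("wrist","8")
E
```

```text
[0.07003465 0.02256924 3.39324431] [0.05101559 0.04466642 0.01555355] [ 0.50548248 -0.31962775  0.10164982] 0.019167256969218855
```

View pics/wrist8.png

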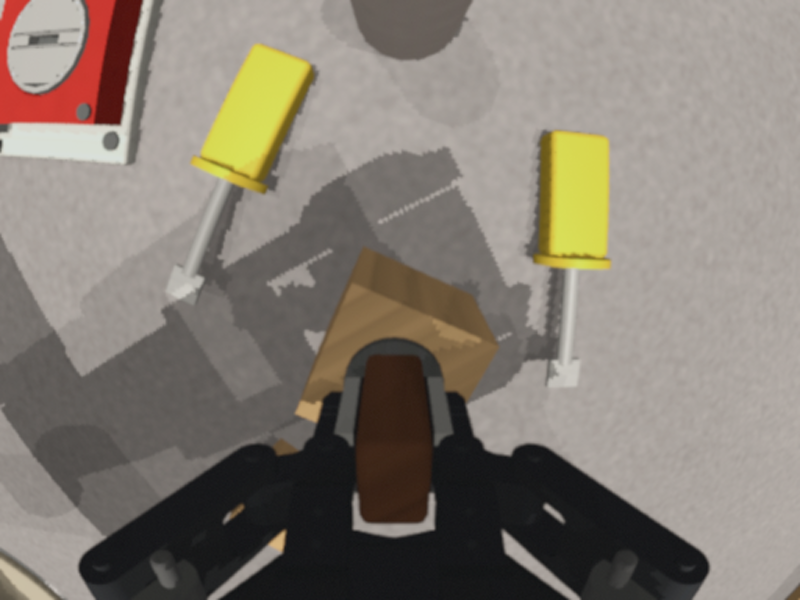

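carry_out:
  targets:
    - [[1,0,0,20,0,0,0],[1,0,0,45,0,0,0],[1,0,0,70,0,0,0],[1,5,7,85,0,0,6],[1,15,22,85,0,0,13],[1,27,39,85,0,0,20],[1,39,56,85,0,0,27],[1,51,73,85,0,0,34],[1,63,90,85,0,0,41],[1,75,108,85,0,0,48],[1,87,125,85,0,0,55],[1,97,140,85,0,0,62],[1,103,148,85,0,0,69],[1,103,148,85,0,0,76],[1,103,148,85,0,0,79.2],[1,103,148,85,0,0,79.2],[1,103,148,85,0,0,79.2]]

```text
time_s: 9.45
position: [0.6082, -0.1714, 0.1858]
tool_rot: [[0.123, -0.001, 0.992], [-0.992, 0.001, 0.123], [-0.001, -1.0, -0.001]]
ft_force: [0.8, -0.3, -1.8]
grip_width: 0.0191
```

```bash
python3 - <<'E'
from h import *
o=env.observe();print(o["q"],o["ft_force"],o["wrist_torque"],o["position"],o["grip_width"])
shot("wrist","9");shot("scene","9",(190,130,340,250));shot("side","9",(180,110,300,200))
E
```

```text
[-2.64580398e+01  3.29539276e+01  6.65524179e+01 -6.39489605e-04
  8.05596577e+01 -3.35400948e+01] [ 0.76964075 -0.26720731 -1.80418284] [ 0.01548028  0.002458   -0.03624834] [ 0.60818483 -0.17143009  0.18576264] 0.019073646961004807
```

View pics/wrist9.png

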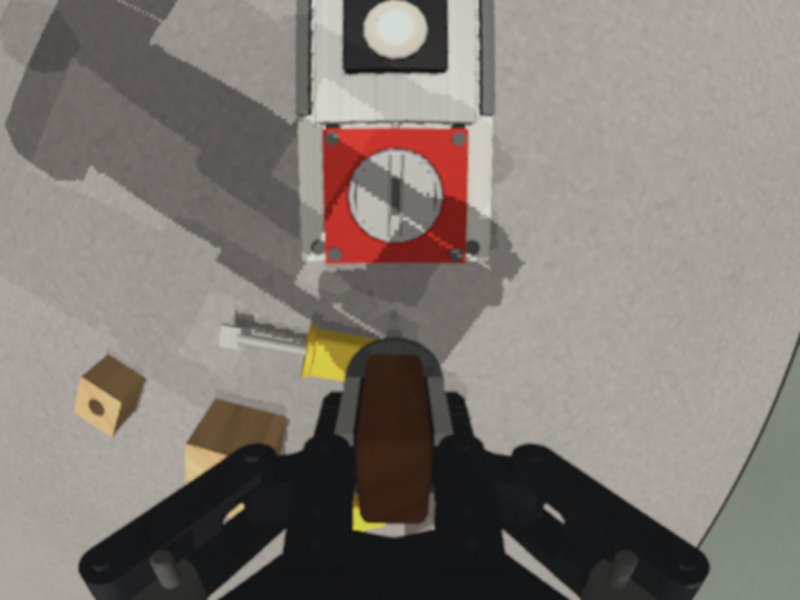

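View pics/scene9.png

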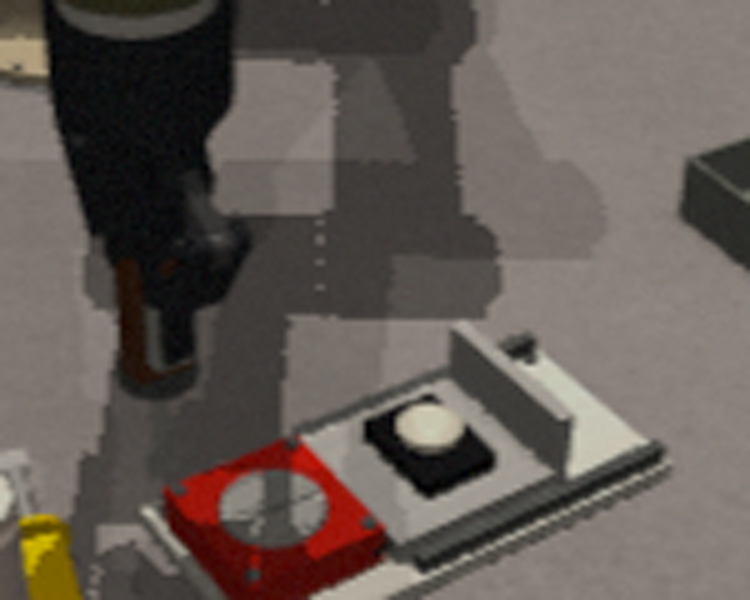

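View pics/side9.png

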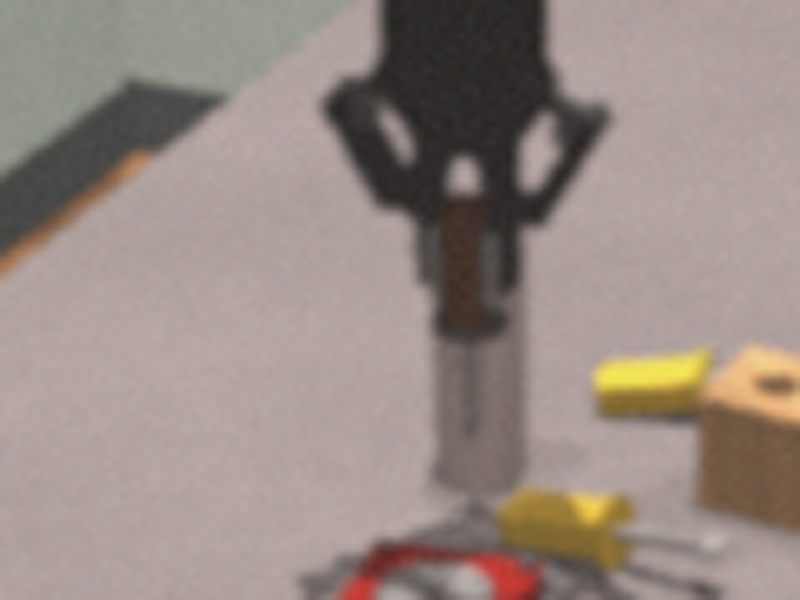

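```bash
python3 - <<'E'
from h import *
np.set_printoptions(precision=4,suppress=True)
w=load("wrist","9");o=env.observe()
s=1.5625;f=lambda u,v,z:onz(w,"wrist",(u+.5)/s-.5,(v+.5)/s-.5,z)
P=np.array([f(*p,.037) for p in[(325,128),(467,127),(467,263),(325,263)]]);print(P,P.mean(0))
for a,b in[(0,1),(3,2),(3,0),(2,1)]:
    v=P[b]-P[a];print(np.linalg.norm(v),np.degrees(np.arctan2(v[1],v[0])))
print(f(395,195,.039))
T=np.array(o["position"]);R=np.array(o["tool_rot"])
# model points in tool frame: handle top ahead=-26; flange top ahead = +3+29=32 ; tip 96
def pr(x,y,z):return proj(w,"wrist",T+R@np.array([x,y,z]))*s
for x in(-.015,.015):
  for z in(-.01,.01): print("top",x,z,pr(x,-.026,z))
for a in range(0,360,90): print("flange",pr(.019*np.cos(np.radians(a)),.032,.019*np.sin(np.radians(a))))
print("tip",pr(0,.096,0))
crop("wrist","9","w9a",(200,75,310,175));crop("wrist","9","w9b",(215,205,290,345))
E
```

```text
[[ 0.5566 -0.0776  0.037 ]
 [ 0.6371 -0.0669  0.037 ]
 [ 0.6491 -0.1468  0.037 ]
 [ 0.5645 -0.1574  0.037 ]] [ 0.6018 -0.1122  0.037 ]
0.08115011858414253 7.5626158404572426
0.08532024000248183 7.104457545981057
0.08018320755124878 95.63562537190502
0.08083349633783474 98.60544556938304
[ 0.6012 -0.1119  0.039 ]
top -0.015 -0.01 [354.5669 446.1238]
top -0.015 0.01 [434.8608 446.0647]
top 0.015 -0.01 [359.4159 528.5545]
top 0.015 0.01 [429.7395 528.4938]
flange [394.287  429.2754]
flange [445.009  386.9224]
flange [394.3405 340.6161]
flange [343.6044 386.9697]
tip [394.1003 325.2706]
scale 6.0
scale 4.285714285714286
```

View pics/w9a.png

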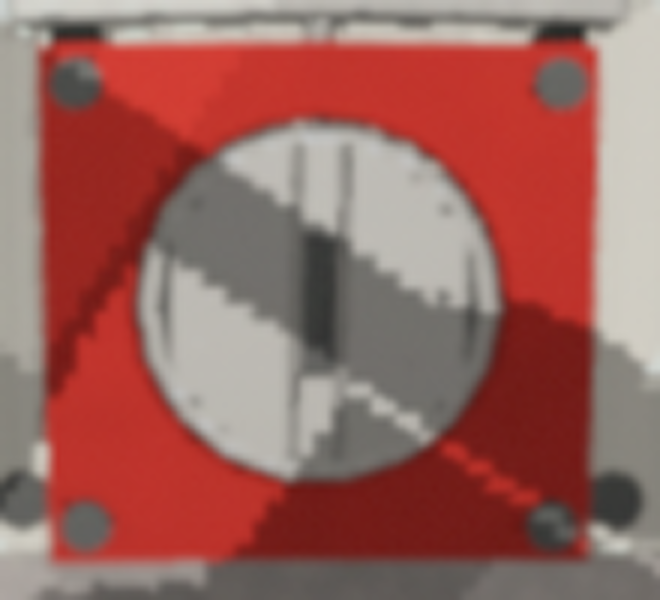

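View pics/w9b.png

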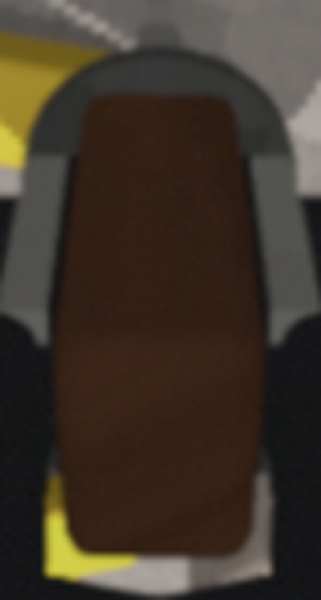

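carry_out:
  targets:
    - [[1,-2,15,0,0,0,-1],[1,-4,35,0,0,0,-1],[1,-6,52,0,0,0,-1],[1,-6.6,57.7,-8,0,0,-1],[1,-6.6,57.7,-22,0,0,-1],[1,-6.6,57.7,-34,0,0,-1],[1,-6.6,57.7,-42,0,0,-1],[1,-6.6,57.7,-46,0,0,-1],[1,-6.6,57.7,-46,0,0,-1],[1,-6.6,57.7,-46,0,0,-1]]

```text
time_s: 10.43
position: [0.602, -0.1141, 0.1405]
tool_rot: [[0.108, 0.0, 0.994], [-0.994, -0.0, 0.108], [0.0, -1.0, 0.0]]
ft_force: [0.5, 0.5, -2.1]
grip_width: 0.0194
```

```bash
python3 - <<'E'
from h import *
o=env.observe();print(o["q"],o["ft_force"],o["wrist_torque"],o["position"])
shot("wrist","10");shot("scene","10",(195,170,315,260));shot("side","10",(190,150,300,232))
E
```

```text
[-2.17838546e+01  3.35001616e+01  7.36673613e+01 -3.76935853e-03
  7.28091490e+01 -2.79671518e+01] [ 0.48333757  0.53195693 -2.13873256] [ 0.03371774  0.02514581 -0.0533194 ] [ 0.60197089 -0.1140545   0.14052392]
```

View pics/wrist10.png

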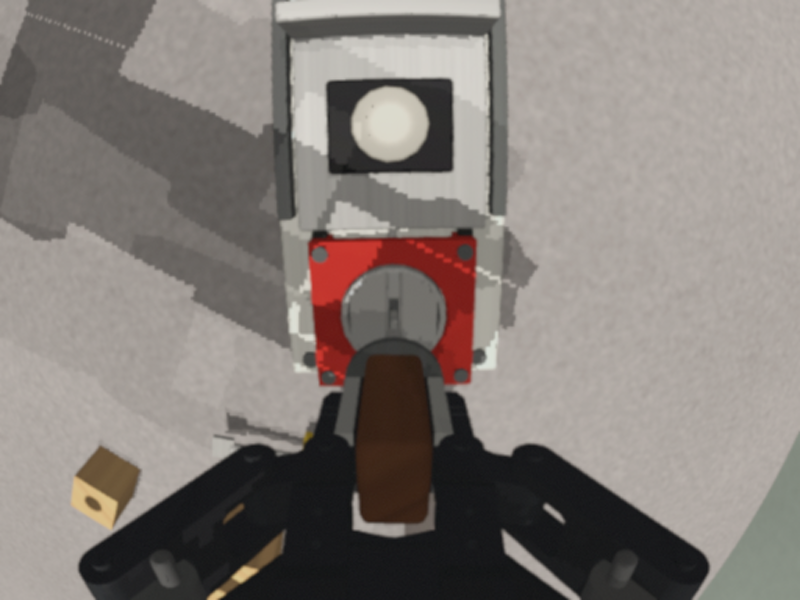

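View pics/scene10.png

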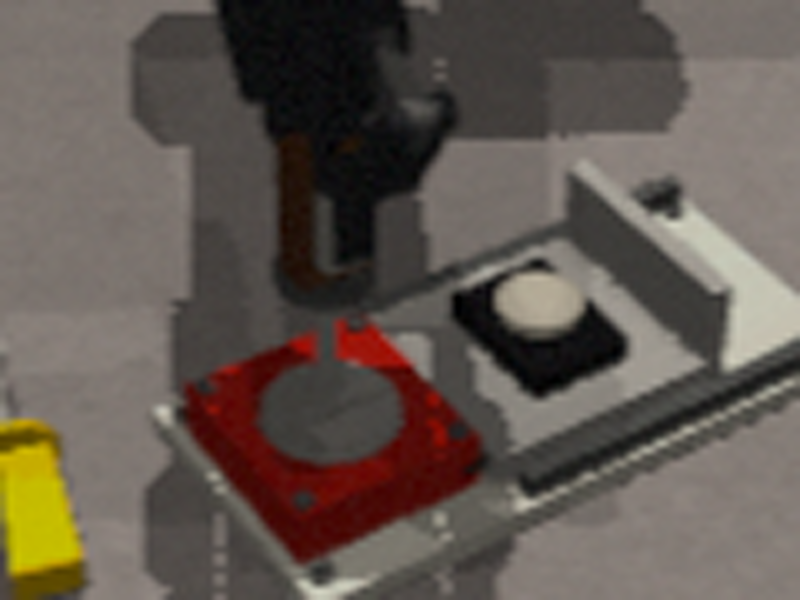

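View pics/side10.png

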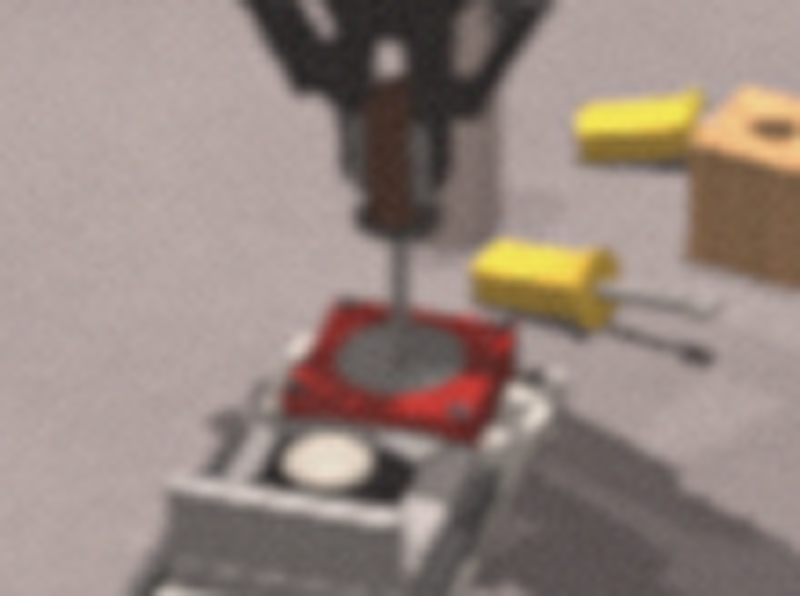

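carry_out:
  targets:
    - [[1,-0.3,0.3,-1,0,0,0],[1,-0.3,0.3,-2.5,0,0,0],[1,-0.3,0.3,-4,0,0,0],[1,-0.3,0.3,-5.5,0,0,0],[1,-0.3,0.3,-5.5,0,0,0]]

```text
time_s: 11.0
position: [0.6013, -0.1134, 0.1344]
tool_rot: [[0.108, -0.001, 0.994], [-0.994, 0.0, 0.108], [-0.0, -1.0, -0.001]]
ft_force: [-0.2, -1.0, -1.3]
grip_width: 0.0191
```

carry_out:
  targets:
    - [[1,0,0,-1,0,0,0],[1,0,0,-2,0,0,0],[1,0,0,-3,0,0,0],[1,0,0,-3,0,0,0]]

```text
time_s: 11.33
position: [0.6014, -0.1135, 0.1316]
tool_rot: [[0.108, -0.0, 0.994], [-0.994, 0.0, 0.108], [-0.0, -1.0, -0.0]]
ft_force: [0.7, 0.3, -2.0]
grip_width: 0.019
```

```bash
python3 - <<'E'
from h import *
o=env.observe();print(o["ft_force"],o["wrist_torque"],o["position"])
shot("side","11",(190,150,300,232));shot("wrist","11")
E
```

```text
[ 0.69618594  0.34919098 -1.97059768] [-0.03980074 -0.01711771 -0.02351729] [ 0.60139483 -0.11348284  0.13159619]
```

View pics/side11.png

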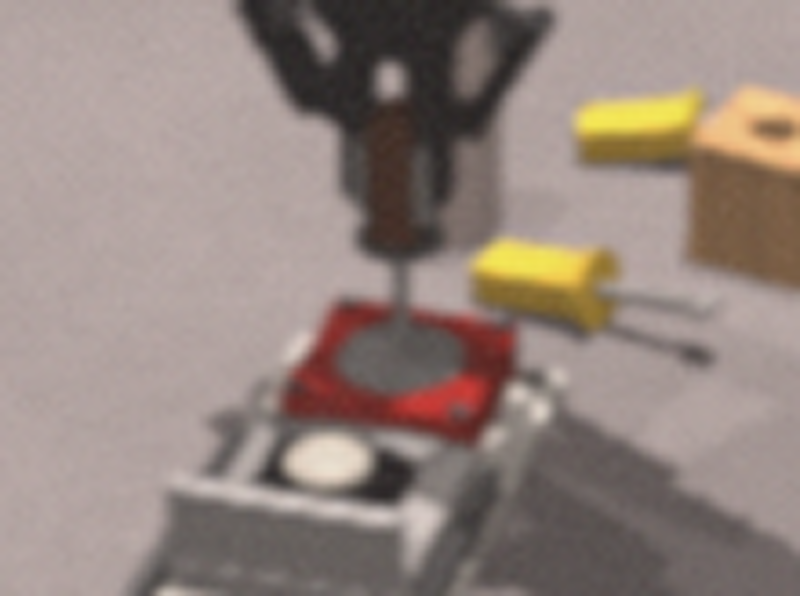

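carry_out:
  targets:
    - [[1,0,0,-0.5,0,0,-2],[1,0,0,-1,0,0,-5],[1,-0.1,0,-1,0,0,-8],[1,-0.2,0,-1,0,0,-11],[1,-0.3,0,-1,0,0,-14],[1,-0.4,0,-1,0,0,-17],[1,-0.5,0,-1,0,0,-20]]

```text
time_s: 12.02
position: [0.6015, -0.1136, 0.131]
tool_rot: [[-0.241, 0.002, 0.971], [-0.971, -0.0, -0.241], [-0.0, -1.0, 0.002]]
ft_force: [2.3, -0.3, -2.2]
grip_width: 0.0191
```

```bash
cat > ob.py <<'E'
from h import *
np.set_printoptions(precision=4,suppress=True)
o=env.observe();R=o["tool_rot"];print(o["time_s"],o["ft_force"],o["wrist_torque"],o["position"],np.degrees(np.arctan2(R[1,2],R[0,2])),o["joint_efforts"][5])
E
python3 ob.py
```

```text
12.0167 [ 2.3037 -0.3483 -2.2108] [-0.0237 -0.5197  0.1039] [ 0.6015 -0.1136  0.131 ] -13.939036734197604 -0.7512964680790901
```

carry_out:
  targets:
    - [[1,0.2,0,0,0,0,-3],[1,0.2,0.1,0,0,0,-6],[1,0.1,0.1,0,0,0,-9],[1,0,0.2,0,0,0,-12],[1,-0.1,0.2,0,0,0,-15]]

```text
time_s: 12.43
position: [0.6014, -0.1135, 0.131]
tool_rot: [[-0.484, 0.002, 0.875], [-0.875, -0.001, -0.484], [-0.0, -1.0, 0.002]]
ft_force: [2.0, -0.4, -3.6]
grip_width: 0.0193
```

```bash
python3 ob.py; python3 -c "
from h import *
shot('side','12',(190,150,300,232))"
```

```text
12.4333 [ 2.009  -0.4285 -3.6212] [-0.1608 -0.5243  0.0828] [ 0.6014 -0.1135  0.131 ] -28.94227894744427 -0.749459769576788
```

View pics/side12.png

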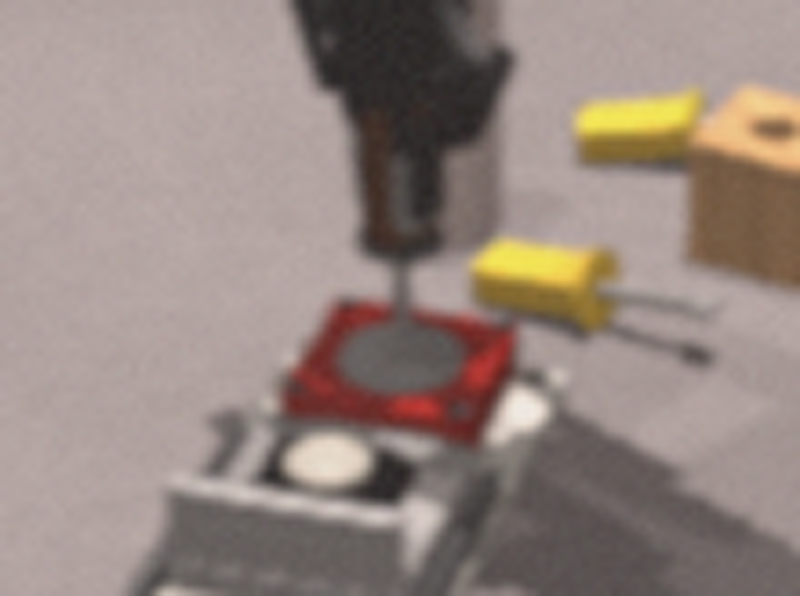

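carry_out:
  targets:
    - [[1,0,0.1,0,0,0,-2],[1,0,0.1,0,0,0,-4],[1,0,0.1,0,0,0,-6],[1,-0.1,0.2,0,0,0,-8]]

```text
time_s: 12.82
position: [0.6013, -0.1134, 0.131]
tool_rot: [[-0.599, 0.002, 0.8], [-0.8, -0.001, -0.599], [-0.0, -1.0, 0.002]]
ft_force: [2.2, -1.1, -3.0]
grip_width: 0.0193
```

```bash
python3 ob.py
```

```text
12.8167 [ 2.1894 -1.1231 -2.9523] [-0.3306 -0.5582  0.066 ] [ 0.6013 -0.1134  0.131 ] -36.82340008234648 -0.48171529546380043
```

carry_out:
  targets:
    - [[1,0,0,0,0,0,-2],[1,0,0.1,0,0,0,-4],[1,0,0.1,0,0,0,-6]]

```text
time_s: 13.07
position: [0.6013, -0.1134, 0.131]
tool_rot: [[-0.68, 0.001, 0.733], [-0.733, -0.001, -0.68], [-0.0, -1.0, 0.002]]
ft_force: [2.3, -1.2, -3.5]
grip_width: 0.0194
```

```bash
python3 ob.py
```

```text
13.0667 [ 2.2562 -1.1666 -3.4544] [-0.3797 -0.5184  0.0667] [ 0.6013 -0.1134  0.131 ] -42.82435003373992 -0.47709206119179726
```

carry_out:
  targets:
    - [[1,0,0,0,0,0,-2],[1,0,0,0,0,0,-4],[1,0,0.1,0,0,0,-6]]

```text
time_s: 13.32
position: [0.6012, -0.1133, 0.131]
tool_rot: [[-0.753, 0.001, 0.658], [-0.658, -0.001, -0.753], [-0.0, -1.0, 0.002]]
ft_force: [2.5, -0.5, -3.6]
grip_width: 0.0192
```

```bash
python3 ob.py
```

```text
13.3167 [ 2.4596 -0.4861 -3.6443] [-0.427  -0.4651  0.1293] [ 0.6012 -0.1133  0.131 ] -48.8221567249662 -0.48315485939383507
```

carry_out:
  targets:
    - [[1,0,0,0,0,0,-1.5],[1,0,0.1,0,0,0,-3]]

```text
time_s: 13.48
position: [0.6012, -0.1133, 0.131]
tool_rot: [[-0.786, 0.001, 0.618], [-0.618, -0.001, -0.786], [-0.0, -1.0, 0.002]]
ft_force: [1.9, -2.4, -2.7]
grip_width: 0.0193
```

```bash
python3 ob.py; python3 -c "
from h import *
shot('wrist','13')"
```

```text
13.4833 [ 1.9128 -2.3829 -2.7469] [-0.4486 -0.4666  0.0665] [ 0.6012 -0.1133  0.131 ] -51.800352117845634 -0.3277013171464205
```

carry_out:
  targets:
    - [[1,0,0,0,0,0,-1.5],[1,0,0.1,0,0,0,-3]]

```text
time_s: 13.7
position: [0.6012, -0.1132, 0.131]
tool_rot: [[-0.817, 0.001, 0.577], [-0.577, -0.001, -0.817], [-0.0, -1.0, 0.002]]
ft_force: [2.1, -2.2, -4.0]
grip_width: 0.0189
```

```bash
python3 ob.py
```

```text
13.7 [ 2.1498 -2.1948 -4.0366] [-0.601  -0.447   0.1261] [ 0.6012 -0.1132  0.131 ] -54.7738732524536 -0.3823672514408827
```

View pics/wrist13.png

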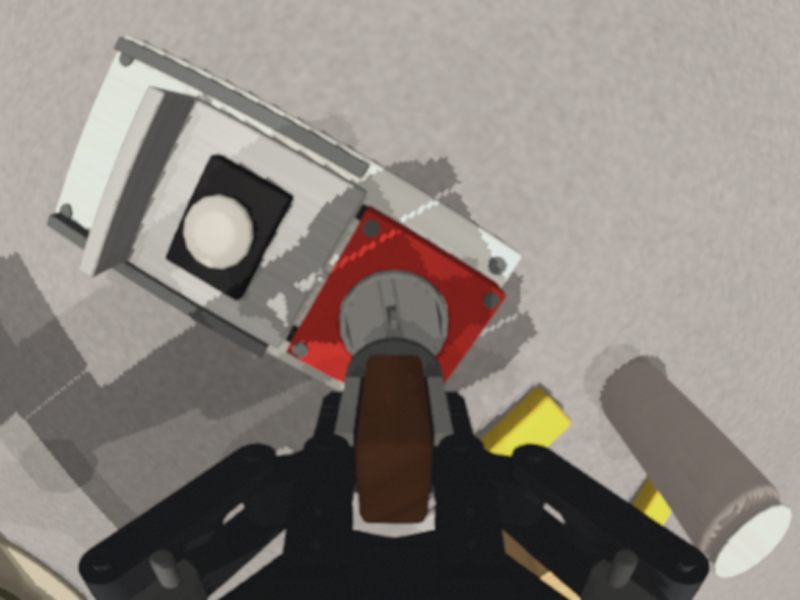

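carry_out:
  targets:
    - [[1,0.1,0,0,0,0,-1.5],[1,0.2,-0.1,0,0,0,-3],[1,0.2,-0.1,0,0,0,-4]]

```text
time_s: 13.95
position: [0.6012, -0.1132, 0.1309]
tool_rot: [[-0.855, 0.001, 0.518], [-0.518, -0.001, -0.855], [-0.0, -1.0, 0.001]]
ft_force: [1.0, -2.5, -3.1]
grip_width: 0.0198
```

```bash
python3 ob.py
```

```text
13.95 [ 1.035  -2.4651 -3.106 ] [-0.5594 -0.421   0.1485] [ 0.6012 -0.1132  0.1309] -58.787111173477 -0.026308632222935557
```

carry_out:
  targets:
    - [[1,0,0,0,0,0,-1.5],[1,0,0,0,0,0,-3]]

```text
time_s: 14.12
position: [0.6012, -0.1132, 0.1309]
tool_rot: [[-0.881, 0.001, 0.473], [-0.473, -0.001, -0.881], [-0.0, -1.0, 0.001]]
ft_force: [2.7, -3.1, -3.2]
grip_width: 0.019
```

```bash
python3 ob.py
```

```text
14.1167 [ 2.687  -3.135  -3.1838] [-0.6358 -0.3668  0.1343] [ 0.6012 -0.1132  0.1309] -61.79980087047584 -0.30717392452061176
```

carry_out:
  targets:
    - [[1,0,0,0,0,0,-1.5],[1,0,0,0,0,0,-3]]

```text
time_s: 14.28
position: [0.6012, -0.1132, 0.131]
tool_rot: [[-0.905, 0.001, 0.426], [-0.426, -0.001, -0.905], [-0.0, -1.0, 0.001]]
ft_force: [1.3, -2.7, -2.6]
grip_width: 0.0193
```

```bash
python3 ob.py; python3 -c "
from h import *
shot('scene','14',(195,170,315,260))"
```

```text
14.2833 [ 1.319  -2.6727 -2.585 ] [-0.5407 -0.3279  0.1322] [ 0.6012 -0.1132  0.131 ] -64.80357155735025 -0.28719915077090263
```

View pics/scene14.png

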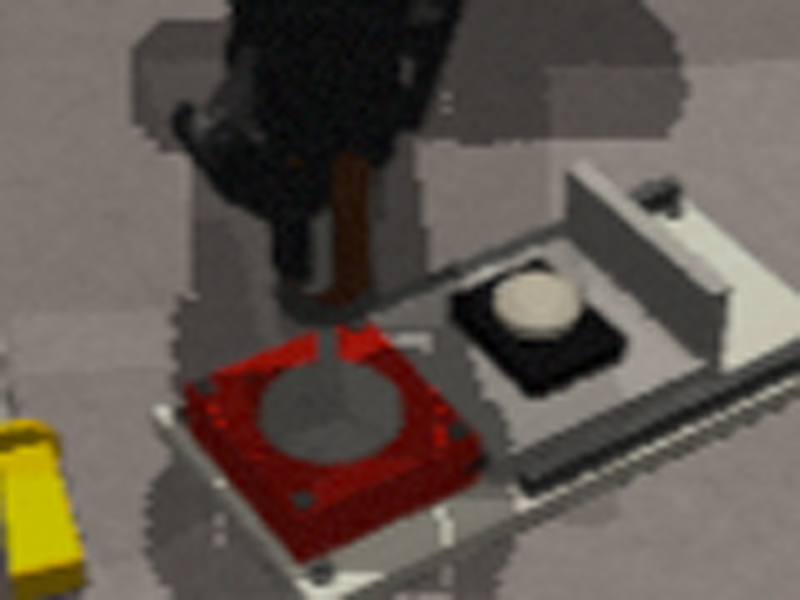

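carry_out:
  targets:
    - [[1,0,-0.1,0,0,0,-2],[1,0,-0.1,0,0,0,-4],[1,0,-0.1,0,0,0,-5]]

```text
time_s: 14.58
position: [0.6012, -0.1132, 0.1309]
tool_rot: [[-0.939, 0.001, 0.345], [-0.345, -0.001, -0.939], [-0.0, -1.0, 0.001]]
ft_force: [1.6, -2.5, -3.2]
grip_width: 0.0194
```

```bash
python3 ob.py
```

```text
14.5833 [ 1.627  -2.4568 -3.2104] [-0.6657 -0.3889  0.2072] [ 0.6012 -0.1132  0.1309] -69.80507067270902 0.16336513683199883
```

carry_out:
  targets:
    - [[1,0,0,0,0,0,-2],[1,0,0,0,0,0,-4],[1,0,0,0,0,0,-5]]

```text
time_s: 14.83
position: [0.6011, -0.1132, 0.1309]
tool_rot: [[-0.965, 0.0, 0.262], [-0.262, -0.001, -0.965], [-0.0, -1.0, 0.001]]
ft_force: [1.9, -2.6, -2.9]
grip_width: 0.0192
```

```bash
python3 ob.py; python3 -c "
from h import *
shot('wrist','15')"
```

```text
14.8333 [ 1.9024 -2.6122 -2.9099] [-0.7276 -0.3675  0.2124] [ 0.6011 -0.1132  0.1309] -74.81697727203542 0.1837475784122944
```

View pics/wrist15.png

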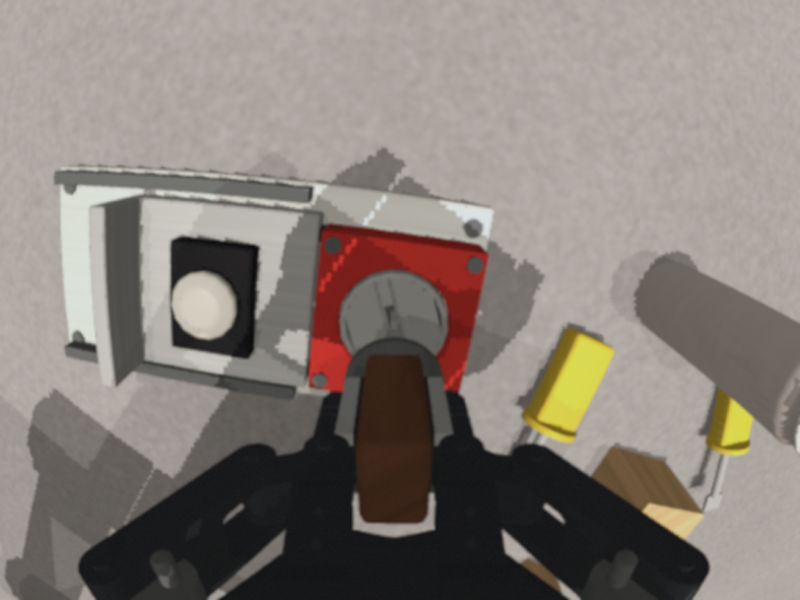

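```bash
python3 - <<'E'
from h import *
np.set_printoptions(precision=4,suppress=True)
crop("wrist","15","w15a",(30,100,215,250))
crop("wrist","11","w11a",(160,0,345,150))
E
```

```text
scale 4.0
scale 4.0
```

View pics/w15a.png

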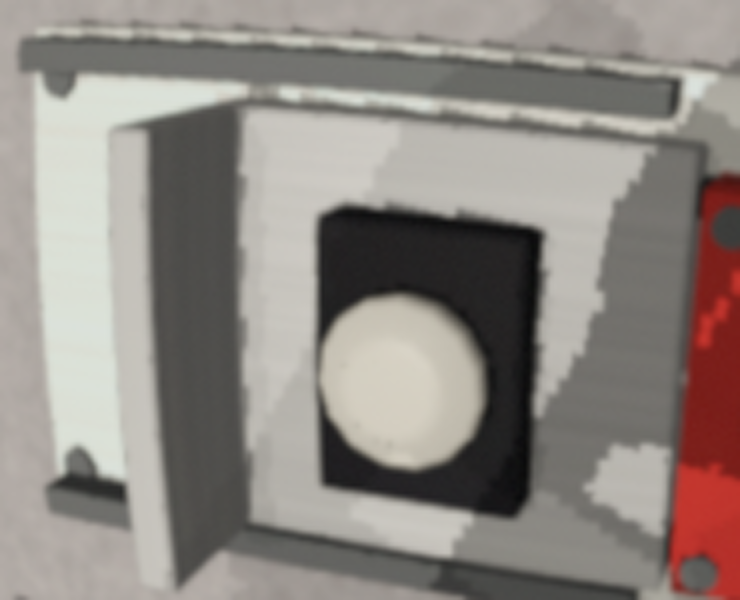

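View pics/w11a.png

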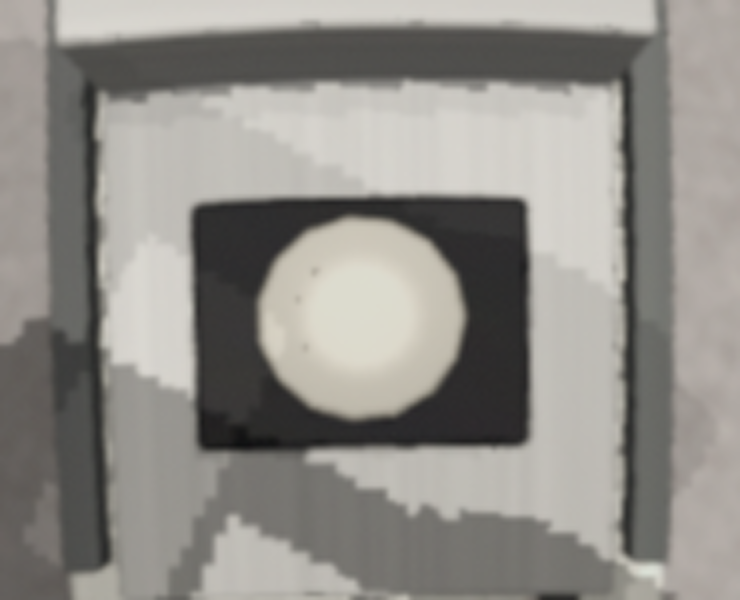

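```bash
python3 - <<'E'
from h import *
np.set_printoptions(precision=4,suppress=True)
yaw=np.radians(7.2);c,s=np.cos(yaw),np.sin(yaw);R=np.array([[c,-s],[s,c]]);K=np.array([.6014,-.1122])
for tag,ox,oy,pts in[("11",160,0,[(195,205),(527,200),(527,443),(200,447)]),("15",30,100,[(322,212),(540,232),(525,515),(323,485)])]:
    w=load("wrist",tag)
    P=np.array([onz(w,"wrist",ox+(x+.5)/4-.5,oy+(y+.5)/4-.5,.040) for x,y in pts])
    q=(P[:,:2]-K)@R;print(q,q.mean(0))
for tag,ox,oy,p in[("11",160,0,(361,317)),("15",30,100,(404,381))]:
    w=load("wrist",tag);P=onz(w,"wrist",ox+(p[0]+.5)/4-.5,oy+(p[1]+.5)/4-.5,.050);print((P[:2]-K)@R)
E
```

```text
[[-0.0287  0.1179]
 [ 0.0294  0.1177]
 [ 0.029   0.0737]
 [-0.0291  0.074 ]] [0.0001 0.0958]
[[ 0.0302  0.1153]
 [ 0.031   0.0695]
 [-0.0277  0.0702]
 [-0.0284  0.116 ]] [0.0013 0.0927]
[0.     0.0957]
[0.0016 0.0926]
```

carry_out:
  targets:
    - [[1,0,0,0,0,0,0]]

```text
time_s: 14.97
position: [0.6011, -0.1131, 0.1309]
tool_rot: [[-0.965, 0.0, 0.263], [-0.263, -0.0, -0.965], [-0.0, -1.0, 0.001]]
ft_force: [1.1, -3.3, -1.4]
grip_width: 0.0193
```

```bash
python3 ob.py
```

```text
14.9667 [ 1.1269 -3.3151 -1.4223] [-0.7956 -0.4146  0.1521] [ 0.6011 -0.1131  0.1309] -74.72879204360397 0.3200992662459612
```

carry_out:
  targets:
    - [[1,0,0,0,0,0,0]]

```text
time_s: 15.05
position: [0.6011, -0.1131, 0.131]
tool_rot: [[-0.965, 0.0, 0.263], [-0.263, -0.001, -0.965], [-0.0, -1.0, 0.001]]
ft_force: [-0.3, -3.1, -2.5]
grip_width: 0.0189
```

```bash
python3 ob.py
```

```text
15.05 [-0.3019 -3.1413 -2.4713] [-0.7955 -0.4487  0.1862] [ 0.6011 -0.1131  0.131 ] -74.73125967231766 0.19889869261533022
```

carry_out:
  targets:
    - [[1,0,0,0,0,0,0]]

```text
time_s: 15.13
position: [0.6011, -0.1131, 0.131]
tool_rot: [[-0.965, 0.001, 0.263], [-0.263, -0.0, -0.965], [-0.0, -1.0, 0.001]]
ft_force: [2.4, -5.5, -2.8]
grip_width: 0.0192
```

```bash
python3 ob.py
```

```text
15.1333 [ 2.4297 -5.5018 -2.8292] [-0.8958 -0.4119  0.1405] [ 0.6011 -0.1131  0.131 ] -74.75284701330501 0.18272747285664082
```

carry_out:
  targets:
    - [[1,0.1,-0.3,0,0,0,-1],[1,0.1,-0.3,0,0,0,-2]]

```text
time_s: 15.3
position: [0.6011, -0.1132, 0.1309]
tool_rot: [[-0.974, 0.0, 0.227], [-0.227, 0.0, -0.974], [-0.0, -1.0, -0.0]]
ft_force: [0.7, -3.2, -0.8]
grip_width: 0.0193
```

```bash
python3 ob.py
```

```text
15.3 [ 0.6726 -3.216  -0.7902] [-0.6622 -0.368   0.2079] [ 0.6011 -0.1132  0.1309] -76.87846143127321 -0.14980867970734835
```

carry_out:
  targets:
    - [[1,0,0,0,0,0,-1],[1,0,0,0,0,0,-2]]

```text
time_s: 15.47
position: [0.6011, -0.1132, 0.1309]
tool_rot: [[-0.981, 0.0, 0.193], [-0.193, 0.0, -0.981], [-0.0, -1.0, 0.0]]
ft_force: [2.0, -3.6, -1.2]
grip_width: 0.0193
```

```bash
python3 ob.py
```

```text
15.4667 [ 2.0186 -3.5636 -1.2129] [-0.7123 -0.3948  0.1908] [ 0.6011 -0.1132  0.1309] -78.89458040604352 -0.06033350480720401
```

carry_out:
  targets:
    - [[1,0,0,0,0,0,0]]

```text
time_s: 15.55
position: [0.6011, -0.1132, 0.1309]
tool_rot: [[-0.981, 0.0, 0.193], [-0.193, -0.0, -0.981], [-0.0, -1.0, 0.0]]
ft_force: [1.7, -3.1, -0.8]
grip_width: 0.0191
```

```bash
python3 ob.py;python3 -c "
from h import *
shot('wrist','16')
crop('wrist','16','w16a',(30,100,215,250))"
```

```text
15.55 [ 1.6625 -3.1472 -0.8102] [-0.6571 -0.4002  0.1634] [ 0.6011 -0.1132  0.1309] -78.87474964334628 0.44779074378311634
scale 4.0
```

View pics/w16a.png

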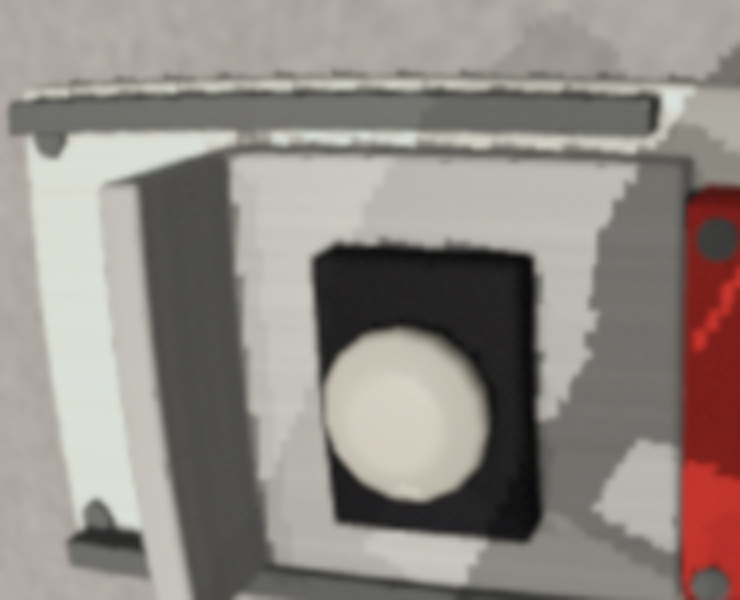

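```bash
python3 - <<'E'
from h import *
np.set_printoptions(precision=4,suppress=True)
yaw=np.radians(7.2);c,s=np.cos(yaw),np.sin(yaw);R=np.array([[c,-s],[s,c]]);K=np.array([.6014,-.1122])
def q(tag,ox,oy,p,z):
    w=load("wrist",tag);P=onz(w,"wrist",ox+(p[0]+.5)/4-.5,oy+(p[1]+.5)/4-.5,z);return (P[:2]-K)@R
print("plate edge 15",q("15",30,100,(706,150),.028),"red edge",q("15",30,100,(703,182),.037))
print("plate edge 16",q("16",30,100,(692,162),.028),"red edge",q("16",30,100,(687,192),.037))
print("part16",q("16",30,100,(407,413),.05))
print("base end15",q("15",30,100,(37,75),.012),"16",q("16",30,100,(27,135),.012))
E
```

```text
plate edge 15 [0.0481 0.0413] red edge [0.0435 0.04  ]
plate edge 16 [0.0484 0.0404] red edge [0.0442 0.0397]
part16 [0.0017 0.0921]
base end15 [0.0503 0.2129] 16 [0.0506 0.2134]
```

carry_out:
  targets:
    - [[1,0.1,-0.1,0,0,0,-1],[1,0.1,-0.1,0,0,0,-1.5]]

```text
time_s: 15.77
position: [0.6011, -0.1132, 0.1309]
tool_rot: [[-0.986, -0.0, 0.167], [-0.167, 0.0, -0.986], [0.0, -1.0, -0.0]]
ft_force: [1.0, -3.0, 0.1]
grip_width: 0.0195
```

```bash
python3 ob.py
```

```text
15.7667 [ 0.9509 -3.0141  0.1282] [-0.5645 -0.2951  0.2649] [ 0.6011 -0.1132  0.1309] -80.37487883806025 0.1349348807707429
```

carry_out:
  targets:
    - [[1,0,0,0,0,0,-1]]

```text
time_s: 15.85
position: [0.6011, -0.1132, 0.1309]
tool_rot: [[-0.989, -0.0, 0.15], [-0.15, 0.0, -0.989], [0.0, -1.0, -0.0]]
ft_force: [1.1, -1.8, 0.0]
grip_width: 0.0192
```

```bash
python3 ob.py
```

```text
15.85 [ 1.0855 -1.8415  0.0357] [-0.5315 -0.3046  0.1874] [ 0.6011 -0.1132  0.1309] -81.35936944337156 -0.15128251165151596
```

carry_out:
  targets:
    - [[1,0,0,0,0,0,0]]

```text
time_s: 15.93
position: [0.6012, -0.1132, 0.1309]
tool_rot: [[-0.989, -0.0, 0.15], [-0.15, 0.0, -0.989], [0.0, -1.0, -0.0]]
ft_force: [1.4, -2.2, -0.3]
grip_width: 0.0198
```

```bash
python3 ob.py
```

```text
15.9333 [ 1.3936 -2.1999 -0.2726] [-0.4424 -0.2934  0.213 ] [ 0.6012 -0.1132  0.1309] -81.37402110675947 0.42004600167274475
```

carry_out:
  targets:
    - [[1,0,0,0,0,0,-1]]

```text
time_s: 16.02
position: [0.6012, -0.1132, 0.1309]
tool_rot: [[-0.991, -0.0, 0.134], [-0.134, 0.0, -0.991], [0.0, -1.0, -0.0]]
ft_force: [1.0, -1.6, 0.8]
grip_width: 0.0192
```

```bash
python3 ob.py
```

```text
16.0167 [ 0.9892 -1.5812  0.8164] [-0.4776 -0.2262  0.208 ] [ 0.6012 -0.1132  0.1309] -82.32611525114542 -0.22710413206368685
```

carry_out:
  targets:
    - [[1,0,0,0,0,0,0]]

```text
time_s: 16.1
position: [0.6012, -0.1132, 0.1309]
tool_rot: [[-0.991, -0.0, 0.133], [-0.133, 0.0, -0.991], [0.0, -1.0, -0.0]]
ft_force: [0.4, -2.3, 0.5]
grip_width: 0.0191
```

```bash
python3 ob.py
```

```text
16.1 [ 0.3921 -2.2567  0.4646] [-0.4967 -0.2519  0.2257] [ 0.6012 -0.1132  0.1309] -82.36940824961138 0.3994402661919594
```

```bash
python3 -c "
from h import *
shot('wrist','17')
crop('wrist','17','w17a',(150,110,300,235));crop('wrist','17','w17b',(30,100,215,250))"
```

```text
scale 4.8
scale 4.0
```

View pics/w17a.png

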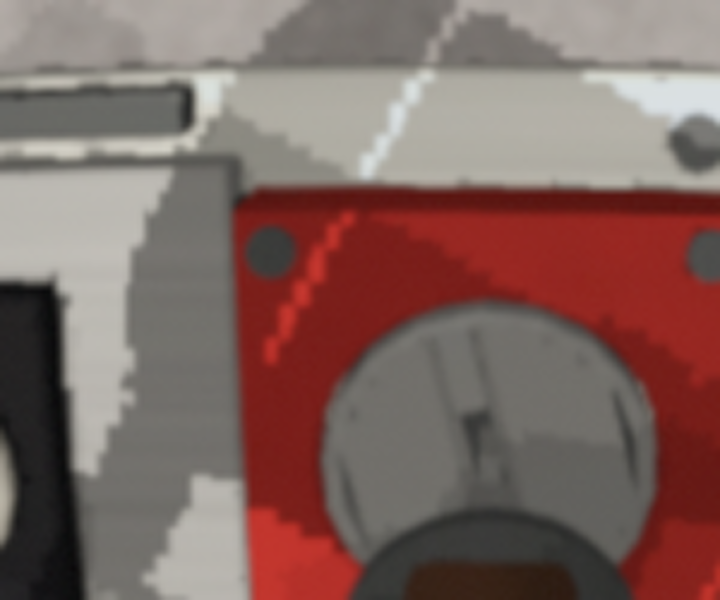

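View pics/w17b.png

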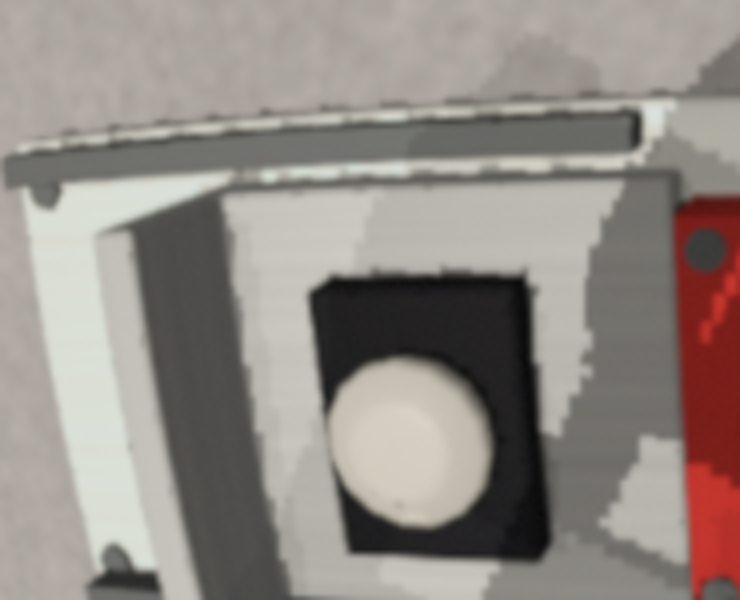

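```bash
python3 - <<'E'
from h import *
np.set_printoptions(precision=4,suppress=True)
yaw=np.radians(7.2);c,s=np.cos(yaw),np.sin(yaw);R=np.array([[c,-s],[s,c]]);K=np.array([.6014,-.1122])
def q(tag,ox,oy,p,z,k=4.):
    w=load("wrist",tag);P=onz(w,"wrist",ox+(p[0]+.5)/k-.5,oy+(p[1]+.5)/k-.5,z);return (P[:2]-K)@R
print("17 plate",q("17",150,110,(238,163),.028,4.8),"red",q("17",150,110,(235,207),.037,4.8))
print("17b",q("17",30,100,(679,177),.028),"red",q("17",30,100,(677,212),.037))
print("part17",q("17",30,100,(410,441),.05),"base",q("17",30,100,(22,190),.012))
E
```

```text
17 plate [0.0482 0.04  ] red [0.0427 0.0391]
17b [0.048  0.0399] red [0.0428 0.0389]
part17 [0.0016 0.0919] base [0.05   0.2138]
```

carry_out:
  targets:
    - [[1,0,0,0.2,0,0,-0.7]]

```text
time_s: 16.23
position: [0.6011, -0.1132, 0.1309]
tool_rot: [[-0.993, -0.0, 0.122], [-0.122, 0.0, -0.993], [0.0, -1.0, -0.0]]
ft_force: [1.2, -1.8, -2.1]
grip_width: 0.0188
```

```bash
python3 ob.py
```

```text
16.2333 [ 1.2394 -1.8036 -2.0536] [-0.5227 -0.3382  0.1808] [ 0.6011 -0.1132  0.1309] -83.00933131310691 -0.1250828057527542
```

carry_out:
  targets:
    - [[1,0,0,0,0,0,0]]

```text
time_s: 16.32
position: [0.6011, -0.1133, 0.1309]
tool_rot: [[-0.993, -0.0, 0.121], [-0.121, 0.0, -0.993], [0.0, -1.0, -0.0]]
ft_force: [1.1, -1.3, -1.3]
grip_width: 0.0193
```

```bash
python3 ob.py
```

```text
16.3167 [ 1.1115 -1.317  -1.3147] [-0.4161 -0.2587  0.2143] [ 0.6011 -0.1133  0.1309] -83.05173877971421 0.322529012337327
```

carry_out:
  targets:
    - [[1,0,0,0,0,0,0]]

```text
time_s: 16.4
position: [0.6011, -0.1132, 0.1309]
tool_rot: [[-0.993, -0.0, 0.122], [-0.122, 0.0, -0.993], [0.0, -1.0, -0.0]]
ft_force: [1.0, -2.1, -0.2]
grip_width: 0.0193
```

```bash
python3 ob.py
```

```text
16.4 [ 0.9573 -2.1126 -0.192 ] [-0.3783 -0.2595  0.2215] [ 0.6011 -0.1132  0.1309] -83.00413370469913 0.2384444698691368
```

carry_out:
  targets:
    - [[1,0,0,0,0,0,-0.7],[1,0,0,0,0,0,-0.7]]

```text
time_s: 16.57
position: [0.6011, -0.1133, 0.1309]
tool_rot: [[-0.994, -0.0, 0.109], [-0.109, 0.0, -0.994], [0.0, -1.0, -0.0]]
ft_force: [0.7, -1.1, -2.0]
grip_width: 0.0191
```

```bash
python3 ob.py
```

```text
16.5667 [ 0.7077 -1.1396 -1.9982] [-0.3366 -0.3029  0.2599] [ 0.6011 -0.1133  0.1309] -83.75162670712024 0.33386047929525375
```

carry_out:
  targets:
    - [[1,0,0,0,0,0,0]]

```text
time_s: 16.65
position: [0.6011, -0.1132, 0.1309]
tool_rot: [[-0.994, -0.0, 0.11], [-0.11, 0.0, -0.994], [0.0, -1.0, -0.0]]
ft_force: [0.5, -1.5, -1.3]
grip_width: 0.0194
```

```bash
python3 ob.py
```

```text
16.65 [ 0.4652 -1.5049 -1.3151] [-0.3704 -0.2412  0.2271] [ 0.6011 -0.1132  0.1309] -83.70241180588573 0.25079970248043537
```

carry_out:
  targets:
    - [[1,0,0,0,0,0,-0.7],[1,0,0,0,0,0,-0.7]]

```text
time_s: 16.82
position: [0.6011, -0.1133, 0.1309]
tool_rot: [[-0.995, -0.0, 0.097], [-0.097, 0.0, -0.995], [0.0, -1.0, -0.0]]
ft_force: [1.3, -1.7, -2.5]
grip_width: 0.0194
```

```bash
python3 ob.py
```

```text
16.8167 [ 1.2658 -1.6905 -2.5444] [-0.3774 -0.293   0.1866] [ 0.6011 -0.1133  0.1309] -84.45379678625892 0.32732429914176464
```

carry_out:
  targets:
    - [[1,0,0,0,0,0,0]]

```text
time_s: 16.9
position: [0.6011, -0.1133, 0.1309]
tool_rot: [[-0.995, -0.0, 0.097], [-0.097, 0.0, -0.995], [0.0, -1.0, -0.0]]
ft_force: [-0.0, -2.0, -3.2]
grip_width: 0.0193
```

```bash
python3 ob.py;python3 -c "
from h import *
shot('wrist','18')
crop('wrist','18','w18a',(150,110,300,235))"
```

```text
16.9 [-0.0026 -1.9562 -3.2414] [-0.3081 -0.2503  0.2064] [ 0.6011 -0.1133  0.1309] -84.40573417822948 0.2448053564876318
scale 4.8
```

View pics/w18a.png

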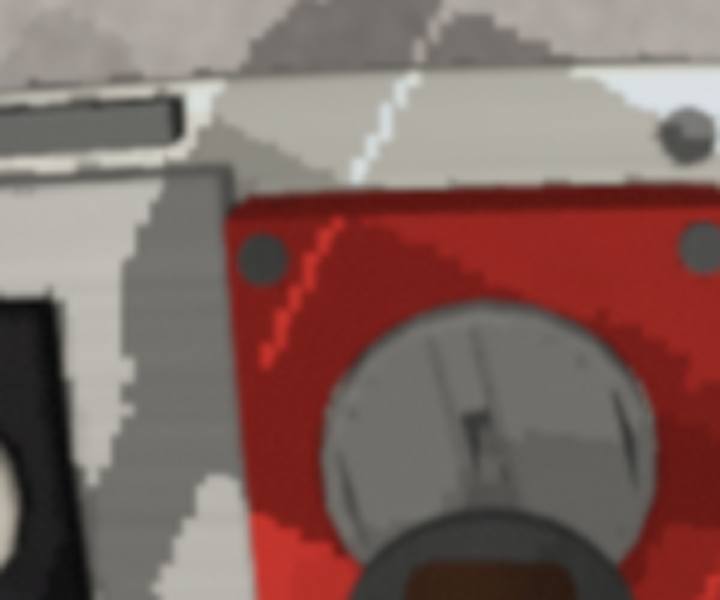

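```bash
python3 - <<'E'
from h import *
np.set_printoptions(precision=4,suppress=True)
crop('wrist','18','w18b',(30,100,215,250))
yaw=np.radians(7.2);c,s=np.cos(yaw),np.sin(yaw);R=np.array([[c,-s],[s,c]]);K=np.array([.6014,-.1122])
# photometric: centroid of part & housing via color in each wrist image
def q(tag,u,v,z):
    w=load("wrist",tag);P=onz(w,"wrist",u,v,z);return (P[:2]-K)@R
for t in("11","13","15","16","17","18"):
    w=load("wrist",t);im=w["img"].astype(int)
    # black nest blob: largest dark component near expected
    c0=proj(w,"wrist",[*(K+R@np.array([0,.093])),.04])
    m=np.zeros(im.shape[:2],np.uint8)
    m[(im.max(2)<58)]=1
    n,l,st,ce=cv2.connectedComponentsWithStats(m)
    # part: bright
    p=((im.min(2)>175)).astype(np.uint8)
    br=((im.min(2)>150)&(im[:,:,0]-im[:,:,2]>8)).astype(np.uint8)
    j=[i for i in range(1,n) if st[i,4]>300 and np.hypot(*(ce[i]-c0))<25]
    for i in j:
        pts=np.argwhere(l==i)[:,::-1].astype(np.float32)
        hull=cv2.convexHull(pts);M=cv2.moments(hull);cc=(M["m10"]/M["m00"],M["m01"]/M["m00"])
        print(t,st[i,4],cc,q(t,*cc,.039))
E
```

```text
scale 4.0
11 2594 (249.947391421272, 80.58847653623772) [-0.      0.0952]
13 2440 (145.94513567958288, 144.43133072638938) [0.0027 0.094 ]
15 2233 (136.8605223146409, 188.8664699043019) [0.0031 0.0916]
16 2195 (137.48544485444853, 196.79481572593502) [0.0029 0.091 ]
17 2166 (138.28901868075835, 203.27474157511702) [0.003  0.0906]
18 2157 (139.14895206086916, 206.8668253745974) [0.0031 0.0901]
```

carry_out:
  targets:
    - [[1,0,0,0,0,0,-0.6],[1,0,0,0,0,0,-0.6]]

```text
time_s: 17.12
position: [0.6011, -0.1132, 0.1309]
tool_rot: [[-0.996, -0.0, 0.086], [-0.086, 0.0, -0.996], [0.0, -1.0, -0.0]]
ft_force: [0.2, -1.5, -3.3]
grip_width: 0.0194
```

```bash
python3 ob.py
```

```text
17.1167 [ 0.2318 -1.4736 -3.3011] [-0.355  -0.2168  0.199 ] [ 0.6011 -0.1132  0.1309] -85.04519532211039 0.32012198120355606
```

carry_out:
  targets:
    - [[1,0,0,0,0,0,0]]

```text
time_s: 17.2
position: [0.6011, -0.1132, 0.1309]
tool_rot: [[-0.996, -0.0, 0.087], [-0.087, 0.0, -0.996], [0.0, -1.0, -0.0]]
ft_force: [0.6, -1.4, -3.0]
grip_width: 0.0189
```

```bash
python3 ob.py
```

```text
17.2 [ 0.5587 -1.371  -3.0299] [-0.3075 -0.2405  0.1769] [ 0.6011 -0.1132  0.1309] -85.00350389333352 0.24947147816419601
```

carry_out:
  targets:
    - [[1,0,0,0,0,0,-0.6],[1,0,0,0,0,0,-0.6]]

```text
time_s: 17.37
position: [0.6011, -0.1133, 0.1309]
tool_rot: [[-0.997, -0.0, 0.076], [-0.076, 0.0, -0.997], [0.0, -1.0, -0.0]]
ft_force: [0.0, -1.5, -3.1]
grip_width: 0.019
```

```bash
python3 ob.py
```

```text
17.3667 [ 0.0159 -1.5322 -3.1316] [-0.2831 -0.2152  0.2197] [ 0.6011 -0.1133  0.1309] -85.64486553926776 0.3216832783073187
```

carry_out:
  targets:
    - [[1,0,0,0,0,0,0]]

```text
time_s: 17.45
position: [0.6011, -0.1132, 0.131]
tool_rot: [[-0.997, -0.0, 0.077], [-0.077, 0.0, -0.997], [0.0, -1.0, -0.0]]
ft_force: [0.6, -0.6, -2.7]
grip_width: 0.019
```

```bash
python3 ob.py
```

```text
17.45 [ 0.6328 -0.5595 -2.7102] [-0.3113 -0.2101  0.2019] [ 0.6011 -0.1132  0.131 ] -85.60396655571029 0.2504142466932535
```

carry_out:
  targets:
    - [[1,0,0,0,0,0,-0.6],[1,0,0,0,0,0,-0.6]]

```text
time_s: 17.62
position: [0.6011, -0.1133, 0.1309]
tool_rot: [[-0.998, -0.0, 0.066], [-0.066, 0.0, -0.998], [0.0, -1.0, -0.0]]
ft_force: [0.8, -0.2, -4.0]
grip_width: 0.0197
```

```bash
python3 ob.py
```

```text
17.6167 [ 0.8229 -0.2138 -4.0458] [-0.2756 -0.2095  0.2033] [ 0.6011 -0.1133  0.1309] -86.24331953722711 0.33136426471173763
```

carry_out:
  targets:
    - [[1,0,0,0,0,0,0]]

```text
time_s: 17.7
position: [0.6011, -0.1132, 0.131]
tool_rot: [[-0.998, -0.0, 0.066], [-0.066, 0.0, -0.998], [0.0, -1.0, -0.0]]
ft_force: [-0.7, -1.1, -2.6]
grip_width: 0.0194
```

```bash
python3 ob.py
```

```text
17.7 [-0.6947 -1.0735 -2.6041] [-0.2706 -0.2205  0.2332] [ 0.6011 -0.1132  0.131 ] -86.20040643181426 0.2603607438504696
```

carry_out:
  targets:
    - [[1,0,0,0,0,0,-0.7],[1,0,0,0,0,0,-1.2],[1,0,0,0,0,0,-1.2]]

```text
time_s: 17.95
position: [0.6011, -0.1132, 0.1309]
tool_rot: [[-0.999, -0.0, 0.045], [-0.045, 0.0, -0.999], [0.0, -1.0, -0.0]]
ft_force: [0.7, -1.2, -3.3]
grip_width: 0.0194
```

```bash
python3 ob.py;python3 -c "
from h import *
shot('wrist','19')
crop('wrist','19','w19a',(150,110,300,235))"
```

```text
17.95 [ 0.7211 -1.2342 -3.3372] [-0.2076 -0.1126  0.2044] [ 0.6011 -0.1132  0.1309] -87.44407273907346 0.35241706296801567
scale 4.8
```

carry_out:
  targets:
    - [[1,0,0,0,0,0,-0.6],[1,0,0,0,0,0,-0.6]]

```text
time_s: 18.17
position: [0.6012, -0.1132, 0.131]
tool_rot: [[-0.999, -0.0, 0.034], [-0.034, 0.0, -0.999], [0.0, -1.0, -0.0]]
ft_force: [1.5, -0.8, -3.5]
grip_width: 0.0192
```

```bash
python3 ob.py
```

```text
18.1667 [ 1.5254 -0.7879 -3.5415] [-0.2116 -0.1561  0.2602] [ 0.6012 -0.1132  0.131 ] -88.04307917652923 0.32565610483288765
```

carry_out:
  targets:
    - [[1,0,0,0,0,0,0]]

```text
time_s: 18.25
position: [0.6011, -0.1133, 0.131]
tool_rot: [[-0.999, -0.0, 0.035], [-0.035, 0.0, -0.999], [0.0, -1.0, -0.0]]
ft_force: [0.5, -1.8, -3.4]
grip_width: 0.0192
```

```bash
python3 ob.py
```

```text
18.25 [ 0.4917 -1.8457 -3.4175] [-0.1975 -0.1449  0.1819] [ 0.6011 -0.1133  0.131 ] -88.00325513736543 0.25359319522976875
```

View pics/w19a.png

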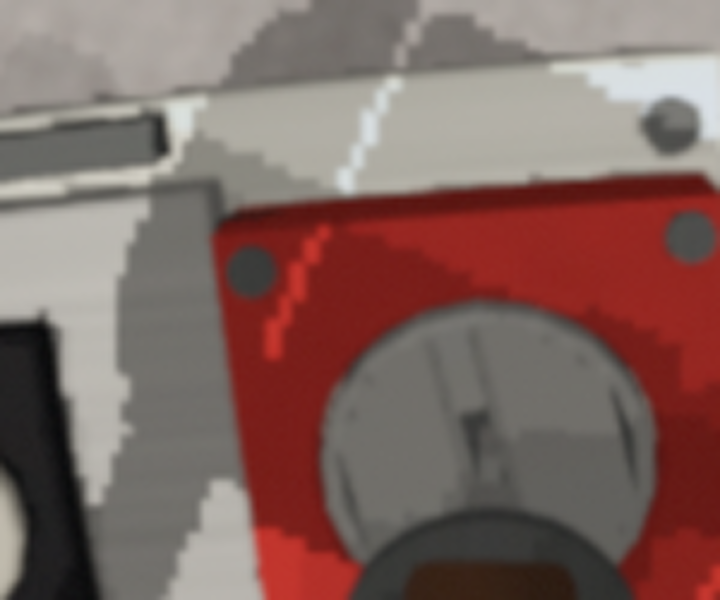

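```bash
python3 - <<'E'
from h import *
np.set_printoptions(precision=4,suppress=True)
yaw=np.radians(7.2);c,s=np.cos(yaw),np.sin(yaw);R=np.array([[c,-s],[s,c]]);K=np.array([.6014,-.1122])
def q(tag,p,z,k=4.8,ox=150,oy=110):
    w=load("wrist",tag);P=onz(w,"wrist",ox+(p[0]+.5)/k-.5,oy+(p[1]+.5)/k-.5,z);return (P[:2]-K)@R
print("plate",q("19",(219,183),.028),"red",q("19",(215,230),.037))
for a,b in[((432,340),(466,500)),((472,330),(510,480))]:
    v=q("19",a,.039)-q("19",b,.039);print("slot dir deg in clamp from +y cw",np.degrees(np.arctan2(v[0],v[1])))
    print(q("19",a,.039),q("19",b,.039))
E
```

```text
plate [0.0486 0.039 ] red [0.0427 0.0387]
slot dir deg in clamp from +y cw 83.81449988959712
[0.0227 0.0065] [-0.0044  0.0036]
slot dir deg in clamp from +y cw 81.13499702435882
[0.0238 0.0002] [-0.0016 -0.0037]
```

carry_out:
  targets:
    - [[1,0,0,0,0,0,-0.6],[1,0,0,0,0,0,-0.8]]

```text
time_s: 18.42
position: [0.6011, -0.1133, 0.131]
tool_rot: [[-1.0, -0.0, 0.02], [-0.02, 0.0, -1.0], [0.0, -1.0, -0.0]]
ft_force: [-0.2, -0.6, -3.9]
grip_width: 0.0194
```

```bash
python3 ob.py
```

```text
18.4167 [-0.1712 -0.5742 -3.9403] [-0.1778 -0.1495  0.1924] [ 0.6011 -0.1133  0.131 ] -88.8474516571577 0.24107392877340317
```

carry_out:
  targets:
    - [[1,0,0,0,0,0,0]]

```text
time_s: 18.5
position: [0.6011, -0.1133, 0.1309]
tool_rot: [[-1.0, -0.0, 0.021], [-0.021, 0.0, -1.0], [0.0, -1.0, -0.0]]
ft_force: [0.3, -1.4, -4.3]
grip_width: 0.0194
```

```bash
python3 ob.py
```

```text
18.5 [ 0.3488 -1.4048 -4.3419] [-0.2112 -0.1209  0.2657] [ 0.6011 -0.1133  0.1309] -88.81906303607819 0.30407823622226715
```

carry_out:
  targets:
    - [[1,0,0,0,0,0,-0.6],[1,0,0,0,0,0,-0.8]]

```text
time_s: 18.67
position: [0.6011, -0.1133, 0.131]
tool_rot: [[-1.0, -0.0, 0.006], [-0.006, 0.0, -1.0], [0.0, -1.0, -0.0]]
ft_force: [0.5, -0.0, -3.2]
grip_width: 0.0194
```

```bash
python3 ob.py
```

```text
18.6667 [ 0.4674 -0.0393 -3.1758] [-0.2021 -0.0889  0.245 ] [ 0.6011 -0.1133  0.131 ] -89.64922247030385 0.23270311765372753
```

carry_out:
  targets:
    - [[1,0,0,0,0,0,0]]

```text
time_s: 18.75
position: [0.6011, -0.1133, 0.131]
tool_rot: [[-1.0, -0.0, 0.007], [-0.007, 0.0, -1.0], [0.0, -1.0, -0.0]]
ft_force: [0.9, -0.4, -4.4]
grip_width: 0.0193
```

```bash
python3 ob.py
```

```text
18.75 [ 0.884  -0.4326 -4.3924] [-0.1032 -0.1046  0.2116] [ 0.6011 -0.1133  0.131 ] -89.61627173808301 0.29640382155776024
```

carry_out:
  targets:
    - [[1,0,0,0,0,0,0]]

```text
time_s: 18.83
position: [0.6012, -0.1133, 0.131]
tool_rot: [[-1.0, -0.0, 0.007], [-0.007, 0.0, -1.0], [0.0, -1.0, -0.0]]
ft_force: [0.7, 0.3, -3.6]
grip_width: 0.0194
```

```bash
python3 ob.py
```

```text
18.8333 [ 0.6907  0.345  -3.6207] [-0.1542 -0.1335  0.2469] [ 0.6012 -0.1133  0.131 ] -89.59966574617405 0.24313400499522686
```

```bash
python3 -c "
from h import *
shot('wrist','20')
crop('wrist','20','w20a',(150,110,300,235));crop('wrist','20','w20b',(150,140,210,190))"
```

```text
scale 4.8
scale 12.0
```

View pics/w20a.png

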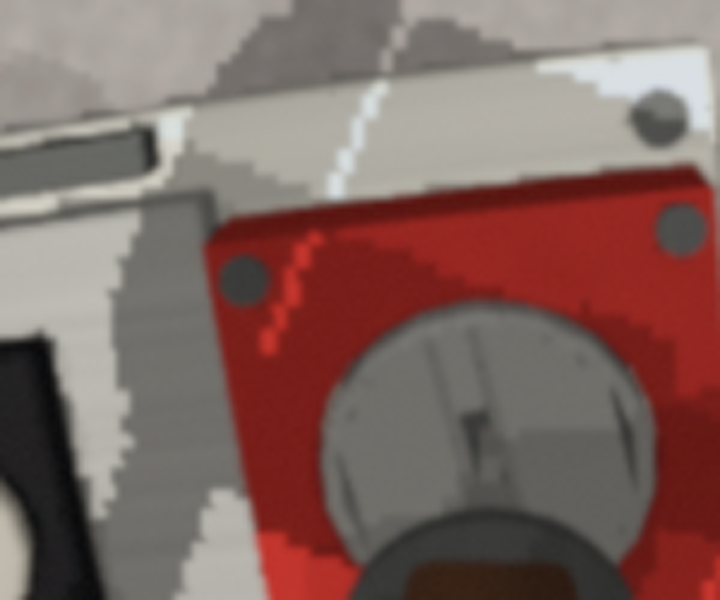

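View pics/w20b.png

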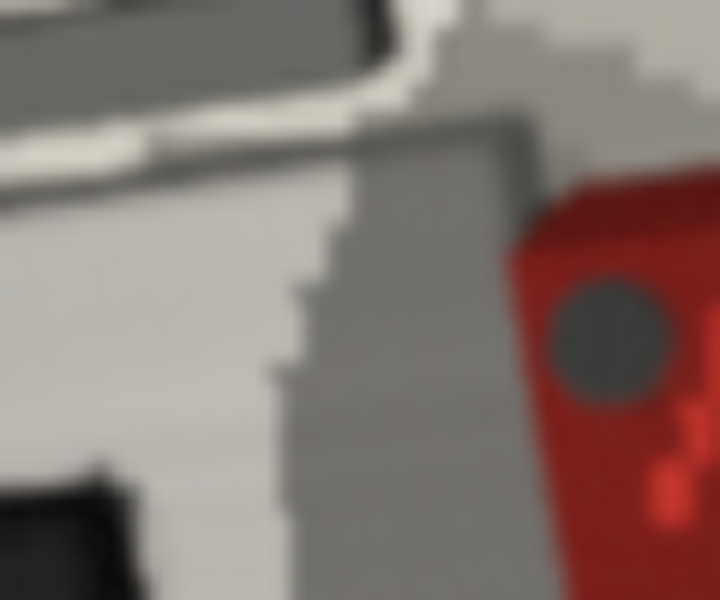

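```bash
python3 - <<'E'
from h import *
np.set_printoptions(precision=4,suppress=True)
yaw=np.radians(7.2);c,s=np.cos(yaw),np.sin(yaw);R=np.array([[c,-s],[s,c]]);K=np.array([.6014,-.1122])
def q(tag,p,z,k=4.8,ox=150,oy=110):
    w=load("wrist",tag);P=onz(w,"wrist",ox+(p[0]+.5)/k-.5,oy+(p[1]+.5)/k-.5,z);return (P[:2]-K)@R
for t,k,ox,oy,rail,pl,scr in[("15",4,30,100,(678,118),(706,148),(731,228)),("16",4,30,100,(655,130),(692,160),(717,240)),("17",4.8,150,110,(188,132),(238,160),(271,252)),("18",4.8,150,110,(180,139),(231,170),(262,260)),("19",4.8,150,110,(163,158),(219,183),(251,272)),("20",4.8,150,110,(154,168),(212,192),(244,281))]:
    a=q(t,rail,.03,k,ox,oy);b=q(t,pl,.028,k,ox,oy);d=q(t,scr,.038,k,ox,oy);print(t,a,b,d,"plate-rail",b[1]-a[1],"plate-screw",b[1]-d[1])
E
```

```text
15 [0.0538 0.047 ] [0.0485 0.0413] [0.0357 0.0338] plate-rail -0.005673247708899147 plate-screw 0.00754552311633204
16 [0.0545 0.0474] [0.0488 0.0404] [0.0356 0.0337] plate-rail -0.007003162737508416 plate-screw 0.00672324866275046
17 [0.0536 0.0476] [0.0487 0.04  ] [0.0358 0.0335] plate-rail -0.0075915891357324974 plate-screw 0.006489362320418718
18 [0.0542 0.047 ] [0.0485 0.0395] [0.0357 0.0337] plate-rail -0.0075478747285919676 plate-screw 0.005777286982146211
19 [0.0539 0.0472] [0.0486 0.039 ] [0.0357 0.0337] plate-rail -0.008183915214727763 plate-screw 0.0053407436640424966
20 [0.0543 0.0468] [0.0488 0.0385] [0.0357 0.0336] plate-rail -0.008344342514281143 plate-screw 0.00489497240389896
```

carry_out:
  targets:
    - [[1,0,0,0,0,0,-0.6],[1,0,0,0,0,0,-1]]

```text
time_s: 19.05
position: [0.6011, -0.1133, 0.131]
tool_rot: [[-1.0, -0.0, -0.011], [0.011, 0.0, -1.0], [0.0, -1.0, -0.0]]
ft_force: [0.5, -0.5, -3.6]
grip_width: 0.0191
```

```bash
python3 ob.py
```

```text
19.05 [ 0.4702 -0.486  -3.5641] [-0.1194 -0.0658  0.2836] [ 0.6011 -0.1133  0.131 ] -90.65211455861015 0.1456312369555235
```

carry_out:
  targets:
    - [[1,0,0,0,0,0,0]]

```text
time_s: 19.13
position: [0.6011, -0.1133, 0.131]
tool_rot: [[-1.0, -0.0, -0.011], [0.011, 0.0, -1.0], [0.0, -1.0, -0.0]]
ft_force: [1.5, -0.2, -4.0]
grip_width: 0.0194
```

```bash
python3 ob.py
```

```text
19.1333 [ 1.4715 -0.1782 -3.9707] [-0.1444 -0.0877  0.2021] [ 0.6011 -0.1133  0.131 ] -90.63183003942558 0.3450756333768368
```

carry_out:
  targets:
    - [[1,0,0,0,0,0,0]]

```text
time_s: 19.22
position: [0.6011, -0.1132, 0.131]
tool_rot: [[-1.0, -0.0, -0.01], [0.01, 0.0, -1.0], [0.0, -1.0, -0.0]]
ft_force: [0.2, -0.8, -4.0]
grip_width: 0.019
```

```bash
python3 ob.py
```

```text
19.2167 [ 0.1632 -0.7885 -3.9809] [-0.1242 -0.075   0.2199] [ 0.6011 -0.1132  0.131 ] -90.59748004883046 0.2692837826907635
```

carry_out:
  targets:
    - [[1,0,0,0,0,0,-0.6],[1,0,0,0,0,0,-1]]

```text
time_s: 19.38
position: [0.6012, -0.1133, 0.131]
tool_rot: [[-1.0, -0.0, -0.029], [0.029, 0.0, -1.0], [0.0, -1.0, -0.0]]
ft_force: [0.7, -0.8, -4.4]
grip_width: 0.0191
```

```bash
python3 ob.py
```

```text
19.3833 [ 0.7415 -0.781  -4.4042] [-0.0547 -0.0425  0.1924] [ 0.6012 -0.1133  0.131 ] -91.65397975835806 0.14181096106767654
```

carry_out:
  targets:
    - [[1,0,0,0,0,0,0]]

```text
time_s: 19.47
position: [0.6011, -0.1133, 0.131]
tool_rot: [[-1.0, -0.0, -0.029], [0.029, 0.0, -1.0], [0.0, -1.0, -0.0]]
ft_force: [0.0, -1.0, -4.2]
grip_width: 0.0192
```

```bash
python3 ob.py;python3 -c "
from h import *
shot('wrist','21')
crop('wrist','21','w21a',(150,110,300,235))"
```

```text
19.4667 [ 0.0079 -1.0007 -4.2201] [-0.1187 -0.0542  0.2418] [ 0.6011 -0.1133  0.131 ] -91.63665711127116 0.34368814900517464
scale 4.8
```

View pics/w21a.png

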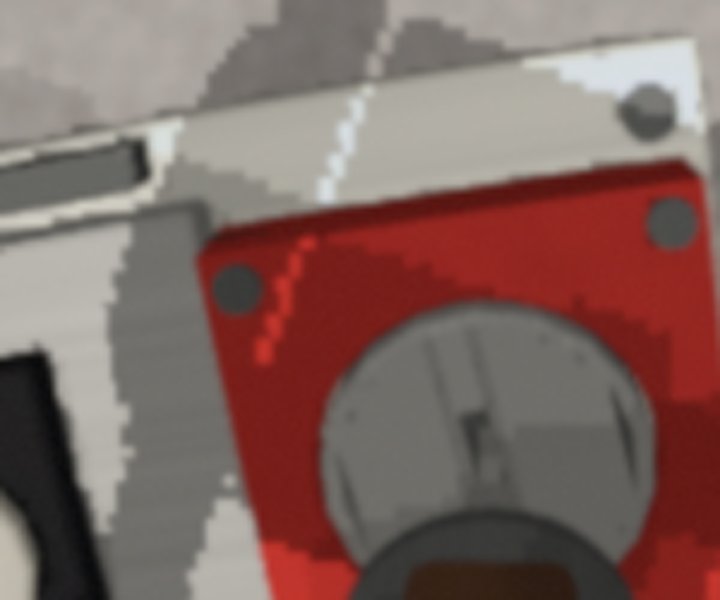

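```bash
cat > slide.py <<'E'
from h import *
import sys
np.set_printoptions(precision=4,suppress=True)
yaw=np.radians(7.2);c,s=np.cos(yaw),np.sin(yaw);R=np.array([[c,-s],[s,c]]);K=np.array([.6014,-.1122])
def rect(tag,lo,hi,z,k=5000):
    # orthorectify clamp-frame patch at height z, x in lo0..hi0,y lo1..hi1, 0.2mm px
    w=load("wrist",tag);xs=np.arange(lo[0],hi[0],1/k);ys=np.arange(hi[1],lo[1],-1/k)
    X,Y=np.meshgrid(xs,ys);m1=np.zeros(X.shape,np.float32);m2=m1.copy()
    P=np.stack([X,Y],-1)@R.T+K;P=np.concatenate([P,np.full(X.shape+(1,),z)],-1)
    Rc=cv2.Rodrigues(np.array(w["rvec"]))[0];C=P@Rc.T+np.array(w["tvec"])
    r=np.hypot(C[...,0],C[...,1]);th=np.arctan2(r,C[...,2])
    return cv2.remap(w["img"],(w["cx"]+w["fx"]*C[...,0]/r*th).astype(np.float32),(w["cy"]+w["fy"]*C[...,1]/r*th).astype(np.float32),cv2.INTER_CUBIC)
for t in sys.argv[1:]:
    im=rect(t,(.012,.030),(.052,.052),.028);cv2.imwrite(f"pics/rect{t}.png",cv2.resize(im[:,:,::-1],None,fx=2,fy=2))
    # nest edge: dark profile in orthorect at z=.040 ; +x columns 0.02..0.027
    n=rect(t,(.012,.060),(.024,.080),.040).astype(float).mean(2).mean(1);g=np.gradient(cv2.GaussianBlur(n.reshape(-1,1),(1,9),0).ravel())
    i=np.argmax(g);ye=.080-i/5000
    m=rect(t,(.034,.030),(.040,.048),.037).astype(float);d=(m[:,:,0]-m[:,:,1]).mean(1);
    th=(d.max()+d.min())/2;j=np.argmax(d>th);yr=.048-j/5000
    print(t,"nest edge",round(ye,4),"red edge",round(yr,4),"diff mm",round((ye-yr)*1e3,2))
E
python3 slide.py 11 13 15 16 17 18 19 20 21
```

```text
11 nest edge 0.0732 red edge 0.0414 diff mm 31.8
13 nest edge 0.0718 red edge 0.0396 diff mm 32.2
15 nest edge 0.069 red edge 0.0396 diff mm 29.4
16 nest edge 0.0682 red edge 0.0396 diff mm 28.6
17 nest edge 0.0678 red edge 0.0396 diff mm 28.2
18 nest edge 0.067 red edge 0.0394 diff mm 27.6
19 nest edge 0.0668 red edge 0.0396 diff mm 27.2
20 nest edge 0.0664 red edge 0.0396 diff mm 26.8
21 nest edge 0.066 red edge 0.0396 diff mm 26.4
```

```bash
sed -i 's/(.024,.080),.040)/(.024,.080),.028)/' slide.py; python3 slide.py 12 13 15 16 17 18 19 20 21; python3 slide.py 11
```

```text
11 nest edge 0.0726 red edge 0.0414 diff mm 31.2Traceback (most recent call last):
  File "slide.py", line 14, in <module>
    im=rect(t,(.012,.030),(.052,.052),.028);cv2.imwrite(f"pics/rect{t}.png",cv2.resize(im[:,:,::-1],None,fx=2,fy=2))
  File "slide.py", line 7, in rect
    w=load("wrist",tag);xs=np.arange(lo[0],hi[0],1/k);ys=np.arange(hi[1],lo[1],-1/k)
  File "h.py", line 28, in load
    def load(n,tag): return pickle.load(open(f"pics/{n}{tag}.pkl","rb"))
                                        ~~~~^^^^^^^^^^^^^^^^^^^^^^^^^^^
FileNotFoundError: [Errno 2] No such file or directory: 'pics/wrist12.pkl'
```

```bash
python3 slide.py 13 15 16 17 18 19 20 21
```

```text
13 nest edge 0.0734 red edge 0.0396 diff mm 33.8
15 nest edge 0.0722 red edge 0.0396 diff mm 32.6
16 nest edge 0.0718 red edge 0.0396 diff mm 32.2
17 nest edge 0.0714 red edge 0.0396 diff mm 31.8
18 nest edge 0.071 red edge 0.0394 diff mm 31.6
19 nest edge 0.071 red edge 0.0396 diff mm 31.4
20 nest edge 0.0708 red edge 0.0396 diff mm 31.2
21 nest edge 0.0706 red edge 0.0396 diff mm 31.0
```

carry_out:
  targets:
    - [[1,0,0,0,0,0,-0.6],[1,0,0,0,0,0,-1.2],[1,0,0,0,0,0,-1.2]]

```text
time_s: 19.77
position: [0.6011, -0.1133, 0.131]
tool_rot: [[-0.999, -0.0, -0.05], [0.05, 0.0, -0.999], [0.0, -1.0, -0.0]]
ft_force: [0.2, 0.2, -5.0]
grip_width: 0.0192
```

```bash
python3 ob.py
```

```text
19.7667 [ 0.2248  0.2222 -4.9523] [-0.0634 -0.0516  0.2829] [ 0.6011 -0.1133  0.131 ] -92.84924940760718 0.38620577193796635
```

carry_out:
  targets:
    - [[1,0,0,0,0,0,0]]

```text
time_s: 19.85
position: [0.6012, -0.1133, 0.131]
tool_rot: [[-0.999, -0.0, -0.049], [0.049, 0.0, -0.999], [0.0, -1.0, -0.0]]
ft_force: [1.0, -0.6, -3.7]
grip_width: 0.0191
```

```bash
python3 ob.py
```

```text
19.85 [ 1.0148 -0.6022 -3.7074] [-0.0799 -0.0328  0.2029] [ 0.6012 -0.1133  0.131 ] -92.80272705835566 0.2869899105280638
```

carry_out:
  targets:
    - [[1,0,0,0,0,0,-0.6],[1,0,0,0,0,0,-1]]

```text
time_s: 20.02
position: [0.6011, -0.1132, 0.131]
tool_rot: [[-0.998, -0.0, -0.067], [0.067, 0.0, -0.998], [0.0, -1.0, -0.0]]
ft_force: [0.4, -0.3, -4.7]
grip_width: 0.0191
```

```bash
python3 ob.py
```

```text
20.0167 [ 0.3766 -0.3044 -4.7211] [-0.0434 -0.0309  0.245 ] [ 0.6011 -0.1132  0.131 ] -93.85289123628256 0.13800784014165401
```

carry_out:
  targets:
    - [[1,0,0,0,0,0,0]]

```text
time_s: 20.1
position: [0.6012, -0.1132, 0.131]
tool_rot: [[-0.998, -0.0, -0.067], [0.067, 0.0, -0.998], [0.0, -1.0, -0.0]]
ft_force: [0.5, 0.0, -3.9]
grip_width: 0.0193
```

```bash
python3 ob.py;python3 -c "
from h import *
shot('wrist','22')"; python3 slide.py 22
```

```text
20.1 [ 0.5174  0.0201 -3.8626] [-0.0148  0.0187  0.2422] [ 0.6012 -0.1132  0.131 ] -93.83693778173843 0.3411380108445883
22 nest edge 0.0706 red edge 0.0396 diff mm 31.0
```

```bash
sed -e 's/k=5000/k=25000/;s/5000)/25000)/;s#/5000#/25000#g;s/(1,9)/(1,45)/' slide.py > slide2.py; python3 slide2.py 13 15 16 17 18 19 20 21 22
```

```text
13 nest edge 0.0204 red edge -0.0261 diff mm 46.48
15 nest edge 0.0082 red edge -0.0264 diff mm 34.52
16 nest edge 0.0019 red edge -0.0266 diff mm 28.52
17 nest edge 0.0044 red edge -0.0274 diff mm 31.8
18 nest edge 0.0003 red edge -0.0279 diff mm 28.16
19 nest edge 0.0004 red edge -0.0276 diff mm 28.08
20 nest edge -0.0031 red edge -0.0274 diff mm 24.32
21 nest edge -0.0044 red edge -0.0276 diff mm 23.24
22 nest edge -0.0041 red edge -0.0272 diff mm 23.12
```

```bash
sed -e 's/5000/25000/g;s/(1,9)/(1,45)/' slide.py > slide2.py; python3 slide2.py 13 15 16 17 18 19 20 21 22
```

```text
13 nest edge 0.0733 red edge 0.0398 diff mm 33.56
15 nest edge 0.0722 red edge 0.0397 diff mm 32.48
16 nest edge 0.0715 red edge 0.0397 diff mm 31.84
17 nest edge 0.0715 red edge 0.0396 diff mm 31.88
18 nest edge 0.0711 red edge 0.0396 diff mm 31.52
19 nest edge 0.0711 red edge 0.0396 diff mm 31.56
20 nest edge 0.0708 red edge 0.0396 diff mm 31.16
21 nest edge 0.0707 red edge 0.0396 diff mm 31.08
22 nest edge 0.0706 red edge 0.0396 diff mm 30.92
```

```bash
python3 - <<'E'
import cv2,numpy as np
a=[cv2.imread(f"pics/rect{t}.png") for t in("13","16","19","22")]
print(a[0].shape)
cv2.imwrite("pics/rectcmp.png",np.vstack([np.hstack([cv2.resize(x,(390,215)) for x in a[:2]]),np.hstack([cv2.resize(x,(390,215)) for x in a[2:]])]))
E
```

```text
(1100, 2000, 3)
```

View pics/rectcmp.png

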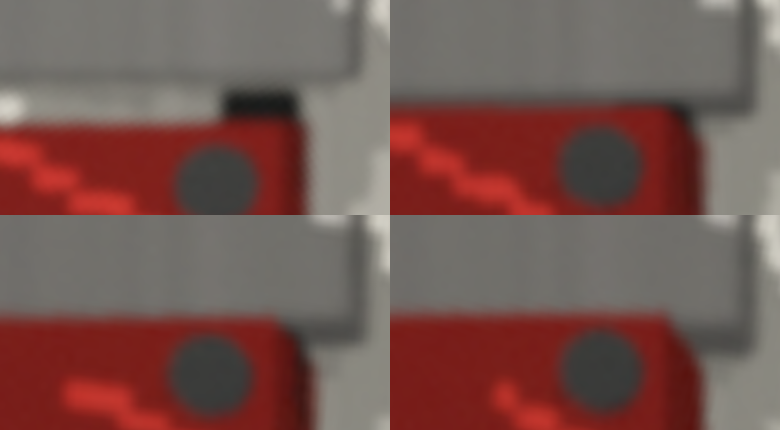

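```bash
python3 - <<'E'
import cv2,numpy as np
a=[cv2.resize(cv2.imread(f"pics/rect{t}.png")[350:900,1100:2000],(398,243)) for t in("19","20","21","22")]
cv2.imwrite("pics/rectcmp2.png",np.vstack([np.hstack(a[:2]),np.hstack(a[2:])]))
E
```

```text
(no output)
```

View pics/rectcmp2.png

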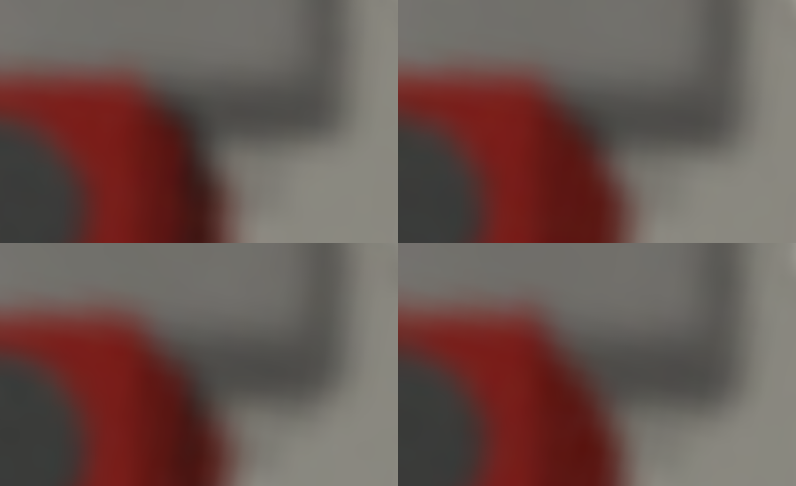

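carry_out:
  targets:
    - [[1,0,0,0,0,0,-0.6],[1,0,0,0,0,0,-0.8]]

```text
time_s: 20.32
position: [0.6012, -0.1133, 0.131]
tool_rot: [[-0.997, -0.0, -0.081], [0.081, 0.0, -0.997], [0.0, -1.0, -0.0]]
ft_force: [1.2, -0.4, -4.6]
grip_width: 0.0194
```

```bash
python3 ob.py
```

```text
20.3167 [ 1.2108 -0.4189 -4.5511] [ 0.0016 -0.0023  0.274 ] [ 0.6012 -0.1133  0.131 ] -94.64758295616666 0.2608864288777113
```

carry_out:
  targets:
    - [[1,0,0,0,0,0,0]]

```text
time_s: 20.4
position: [0.6011, -0.1132, 0.131]
tool_rot: [[-0.997, -0.0, -0.08], [0.08, 0.0, -0.997], [0.0, -1.0, -0.0]]
ft_force: [-0.2, 0.4, -4.3]
grip_width: 0.0194
```

```bash
python3 ob.py
```

```text
20.4 [-0.1509  0.3506 -4.3361] [-0.0612  0.0181  0.29  ] [ 0.6011 -0.1132  0.131 ] -94.61488961543358 0.3226618096232414
```

carry_out:
  targets:
    - [[1,0,0,0,0,0,0]]

```text
time_s: 20.48
position: [0.6011, -0.1133, 0.131]
tool_rot: [[-0.997, -0.0, -0.08], [0.08, 0.0, -0.997], [0.0, -1.0, -0.0]]
ft_force: [0.3, 0.8, -4.5]
grip_width: 0.0191
```

```bash
python3 ob.py
```

```text
20.4833 [ 0.3274  0.8481 -4.4537] [-0.0151 -0.0065  0.2893] [ 0.6011 -0.1133  0.131 ] -94.59745518404011 0.2702637668699026
```

carry_out:
  targets:
    - [[1,0,0,0,0,0,0]]

```text
time_s: 20.57
position: [0.6011, -0.1133, 0.131]
tool_rot: [[-0.997, -0.0, -0.08], [0.08, 0.0, -0.997], [0.0, -1.0, -0.0]]
ft_force: [0.2, -0.1, -4.5]
grip_width: 0.019
```

```bash
python3 ob.py;python3 -c "
from h import *
shot('wrist','23')
crop('wrist','23','w23a',(150,110,300,235))"; python3 slide2.py 22 23
```

```text
20.5667 [ 0.1898 -0.0911 -4.4954] [ 0.0276 -0.0138  0.2287] [ 0.6011 -0.1133  0.131 ] -94.59470606248746 0.25558294728398323
scale 4.8
22 nest edge 0.0706 red edge 0.0396 diff mm 30.92
23 nest edge 0.0705 red edge 0.0396 diff mm 30.88
```

View pics/w23a.png

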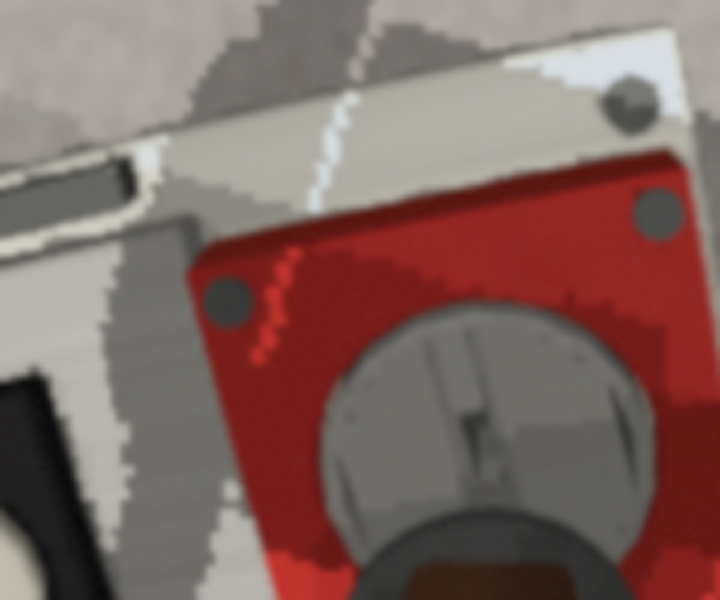

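carry_out:
  targets:
    - [[1,0,0,0,0,0,3],[1,0,0,0,0,0,6],[1,0,0,0,0,0,7],[1,0,0,4,0,0,7],[1,0,0,10,0,0,7],[1,0,0,25,0,0,7],[1,0,0,45,0,0,7],[1,0,0,60,0,0,7],[1,-5,-10,60,0,0,7],[1,-16,-35,60,0,0,10],[1,-32,-69,60,0,0,13],[1,-48,-104,60,0,0,16],[1,-64,-138,60,0,0,19],[1,-80,-172,60,0,0,22.6],[1,-90,-195,60,0,0,22.6],[1,-95.6,-206.3,60,0,0,22.6],[1,-95.6,-206.3,60,0,0,22.6],[1,-95.6,-206.3,60,0,0,22.6]]

```text
time_s: 22.12
position: [0.5052, -0.3196, 0.1907]
tool_rot: [[-0.952, -0.0, 0.307], [-0.307, 0.001, -0.952], [-0.0, -1.0, -0.001]]
ft_force: [0.2, 0.2, -1.6]
grip_width: 0.0193
```

```bash
python3 ob.py;python3 -c "
from h import *
shot('wrist','24');shot('scene','24');shot('side','24',(240,90,340,165))
crop('scene','24','s24',(70,130,340,280))"
```

```text
22.1167 [ 0.2408  0.2002 -1.5856] [ 0.0191 -0.0272 -0.0323] [ 0.5052 -0.3196  0.1907] -72.09669390716772 -0.07430728990584612
scale 2.962962962962963
```

View pics/wrist24.png

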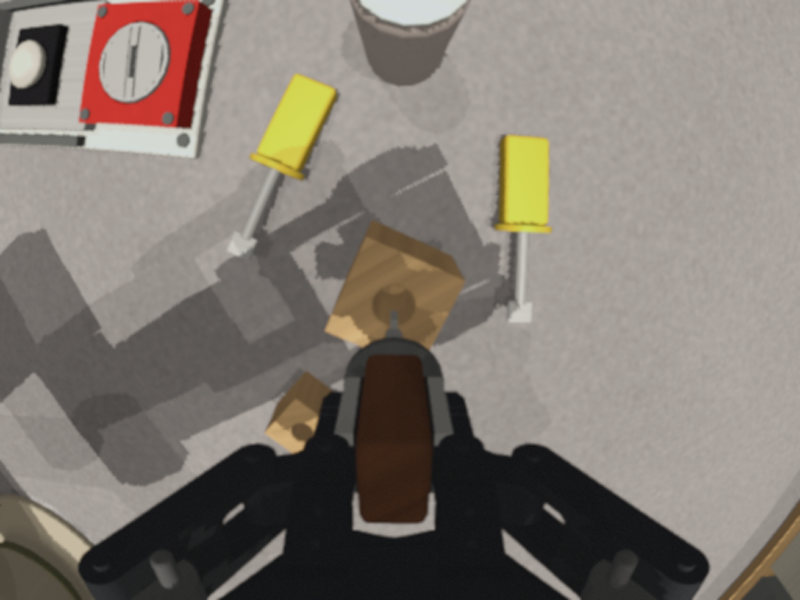

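View pics/s24.png

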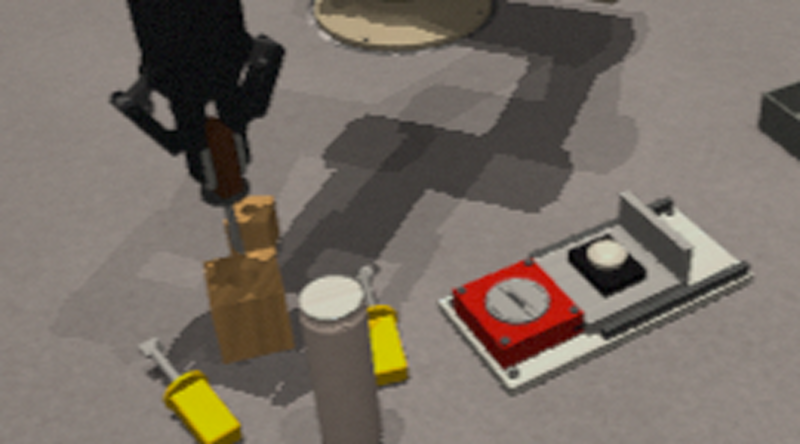

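View pics/side24.png

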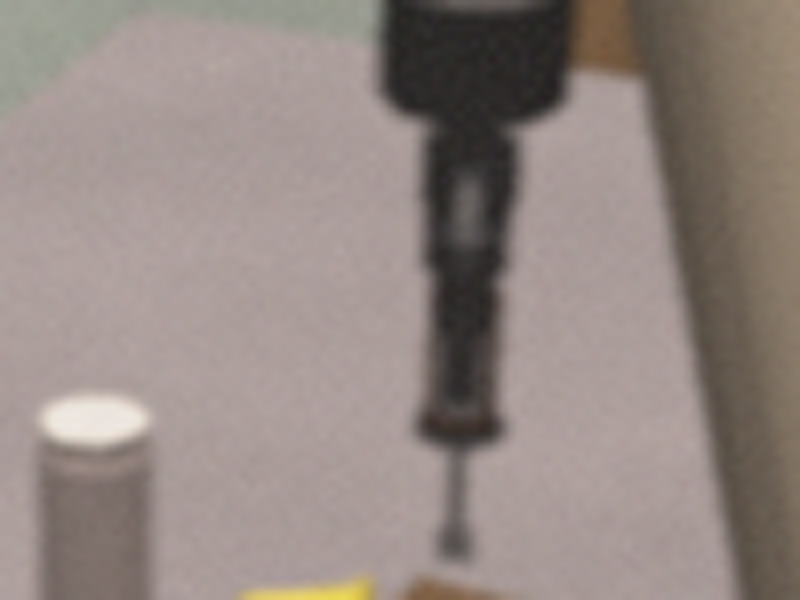

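carry_out:
  targets:
    - [[1,0.3,0,-8,0,0,0],[1,0.3,0,-18,0,0,0],[1,0.3,0,-28,0,0,0],[1,0.3,0,-36,0,0,0],[1,0.3,0,-36,0,0,0]]

```text
time_s: 22.68
position: [0.5053, -0.3188, 0.1524]
tool_rot: [[-0.951, -0.003, 0.309], [-0.309, 0.003, -0.951], [0.002, -1.0, -0.004]]
ft_force: [-0.2, 0.3, -2.2]
grip_width: 0.0192
```

```bash
python3 ob.py
```

```text
22.6833 [-0.2412  0.2869 -2.1921] [-0.0234 -0.0001 -0.0059] [ 0.5053 -0.3188  0.1524] -71.9891494991892 0.0012044681352563202
```

carry_out:
  targets:
    - [[1,0,0,-12,0,0,0],[1,0,0,-25,0,0,0],[1,0,0,-38,0,0,0],[1,0,0,-46,0,0,0],[1,0,0,-51,0,0,0],[1,0,0,-52,0,0,0],[1,0,0,-52,0,0,0],[1,0,0,-52,0,0,0]]

```text
time_s: 23.35
position: [0.5061, -0.3198, 0.1036]
tool_rot: [[-0.951, 0.001, 0.309], [-0.309, -0.001, -0.951], [-0.001, -1.0, 0.001]]
ft_force: [-0.1, 0.0, -1.1]
grip_width: 0.0192
```

```bash
python3 ob.py;python3 -c "
from h import *
shot('wrist','25');shot('scene','25',(80,150,230,262))"
```

```text
23.35 [-0.0861  0.0181 -1.1478] [-0.0208 -0.028   0.0146] [ 0.5061 -0.3198  0.1036] -71.9998071134654 0.00011934366284549469
```

View pics/wrist25.png

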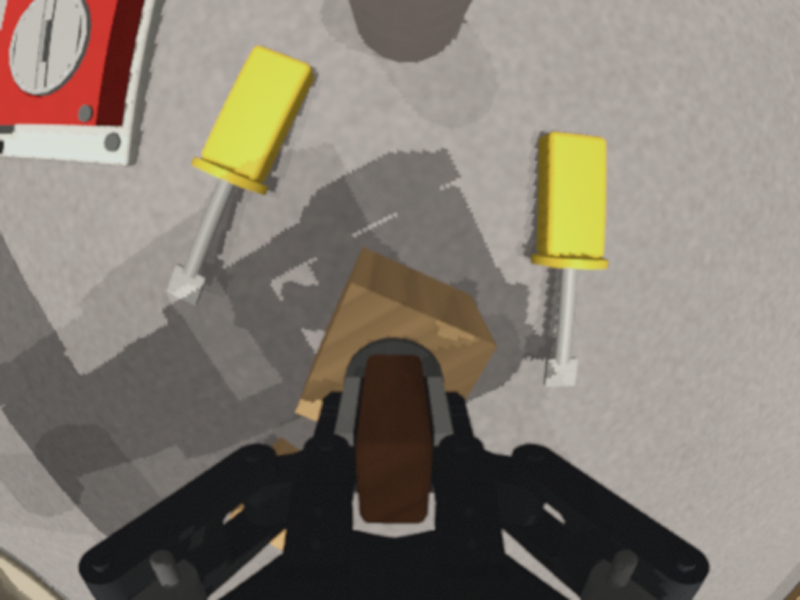

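View pics/scene25.png

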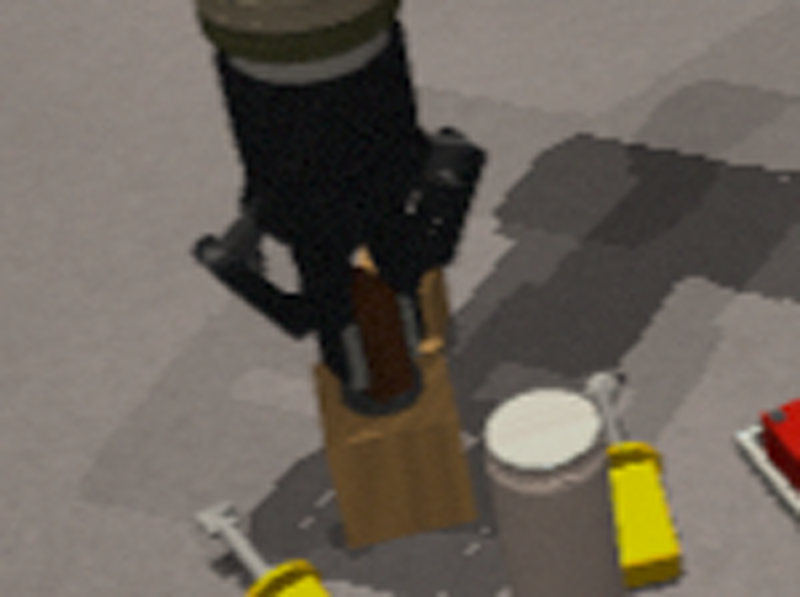

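carry_out:
  targets:
    - [[1,-0.4,0,-1,0,0,0],[1,-0.4,0,-1.5,0,0,0],[1,-0.4,0,-1.5,0,0,0]]

```text
time_s: 23.7
position: [0.5055, -0.3196, 0.1017]
tool_rot: [[-0.951, 0.0, 0.309], [-0.309, -0.0, -0.951], [-0.0, -1.0, 0.0]]
ft_force: [0.7, 0.1, -0.6]
grip_width: 0.019
```

```bash
python3 ob.py
```

```text
23.7 [ 0.7496  0.1371 -0.5676] [ 0.0358 -0.0054 -0.0155] [ 0.5055 -0.3196  0.1017] -71.99896015730316 -0.000987332641670946
```

carry_out:
  targets:
    - [[0.6,0,0,0,0,0,0],[0.5,0,0,0,0,0,0],[0.4,0,0,0,0,0,0],[0.2,0,0,0,0,0,0],[0.2,0,0,0,0,0,0],[0.2,0,0,0,0,0,0],[0.2,0,0,0,0,0,0]]

```text
time_s: 24.28
position: [0.5055, -0.3196, 0.1015]
tool_rot: [[-0.951, 0.0, 0.309], [-0.309, 0.0, -0.951], [-0.0, -1.0, -0.0]]
ft_force: [-0.2, 0.8, 0.1]
grip_width: 0.0682
```

```bash
python3 ob.py;python3 -c "
from h import *
shot('wrist','26')"
```

```text
24.2833 [-0.2007  0.8189  0.1422] [-0.0624 -0.0061  0.0432] [ 0.5055 -0.3196  0.1015] -72.00270475446048 -4.031366813705972e-06
```

View pics/wrist26.png

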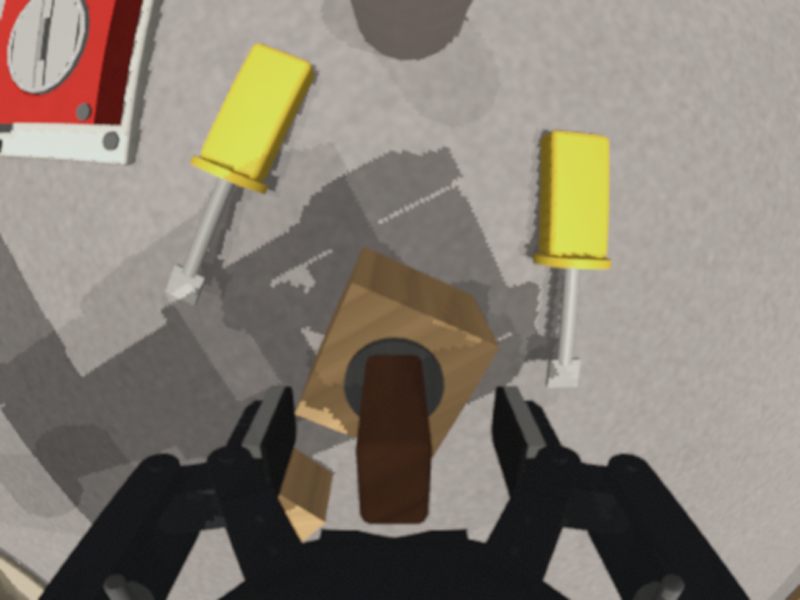

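Released, standing upright as before. Retreat upward and check.

carry_out:
  targets:
    - [[0.2,0,0,10,0,0,0],[0.2,0,0,30,0,0,0],[0.2,0,0,60,0,0,0],[0.2,0,0,95,0,0,0],[0.2,0,0,130,0,0,0],[0.2,-30,-20,150,0,0,0],[0.2,-60,-30,150,0,0,0],[0.2,-60,-30,150,0,0,0],[0.2,-60,-30,150,0,0,0],[0.2,-60,-30,150,0,0,0]]

```text
time_s: 25.17
position: [0.4457, -0.3494, 0.2519]
tool_rot: [[-0.951, 0.0, 0.309], [-0.309, 0.0, -0.951], [-0.0, -1.0, 0.0]]
ft_force: [0.6, 0.7, -0.1]
grip_width: 0.0683
```

```bash
python3 ob.py;python3 -c "
from h import *
shot('wrist','27');shot('scene','27');crop('scene','27','s27',(70,150,340,300));shot('side','27',(190,120,340,232))"
```

```text
25.1667 [ 0.5577  0.6963 -0.0858] [ 0.0116  0.0201 -0.0147] [ 0.4457 -0.3494  0.2519] -72.01539129108868 -0.01698800304438919
scale 2.962962962962963
```

View pics/wrist27.png

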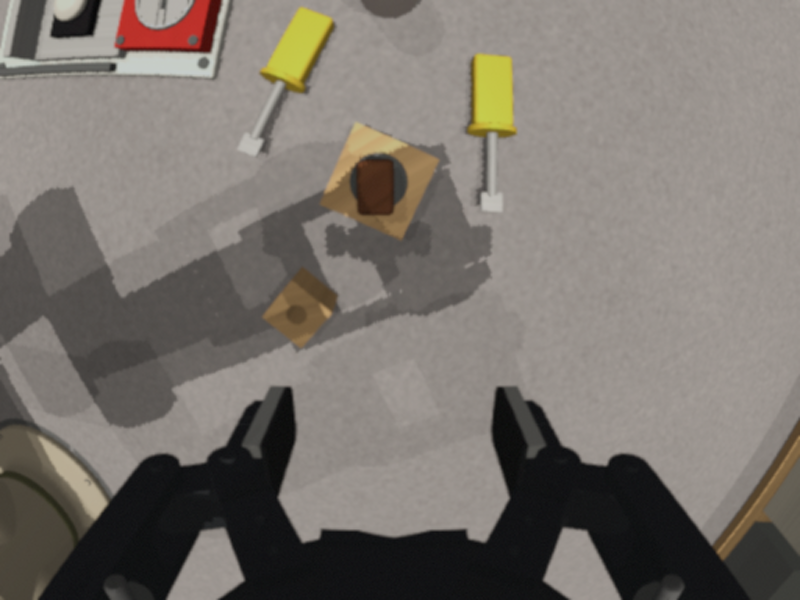

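View pics/s27.png

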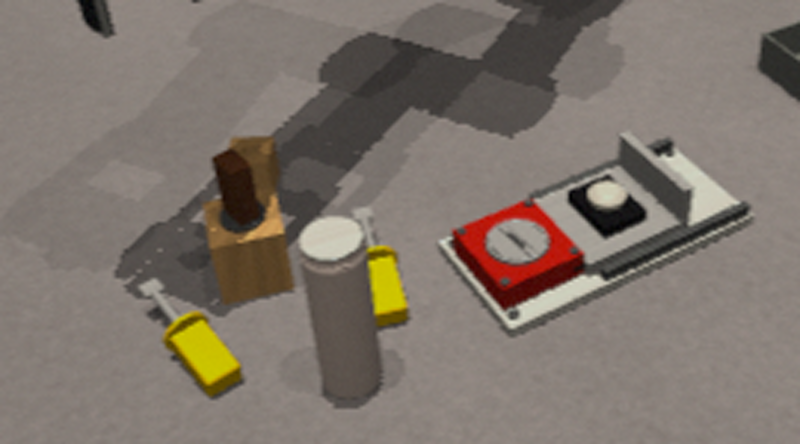

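View pics/side27.png

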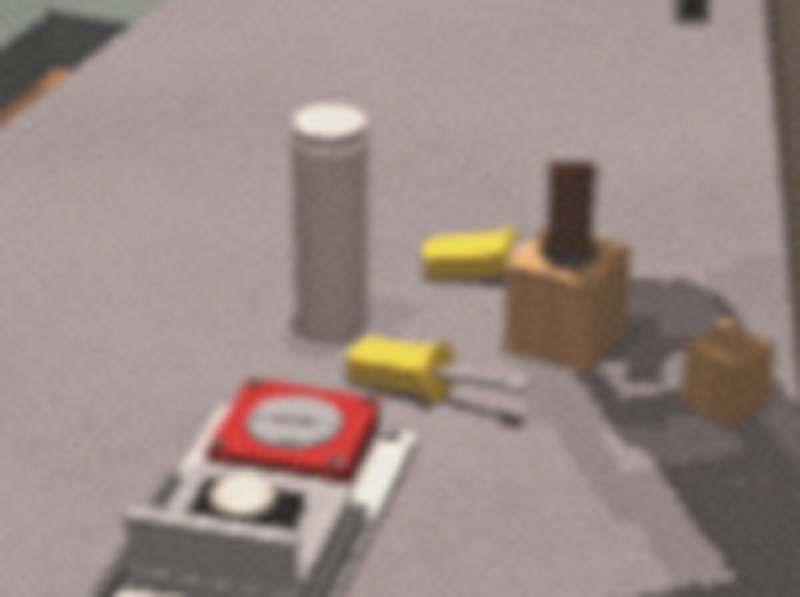

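```bash
python3 -c "
from h import *
print(env.close_job())"
```

```text
the job is handed in; nothing more can be done
None
```

The job is handed in after about 25 s of the allowed 72 s. My last pictures show everything as asked; no verdict came back.

- **Plate to the buffers:** I pushed at the lip until the force rose from about 2 N to 6 N, then let go. The cam was still open.
- **Cam:** I turned it about 90° clockwise with the screwdriver until the plate stopped moving and the torque started to climb. I then eased the blade back within its play and lifted it out.
- **Screwdriver:** It stands upright in the larger stand, released, with its handle over the hole. The gripper is well clear and reads no contact force.
- **End state in the pictures:** The plate is closed up to the housing with no buffer showing, and the cam slot is turned.

**Doubts:**
- **Torque:** The last readings averaged about 0.27 N m, with noise of about ±0.03, which is slightly over the 0.26 N m strain guide. My readings while drawing also ran higher than the stated 0.09–0.16 N m, so the sensor may read high. I had no direct measure of the pull on the bolt.
- **Plate position:** I judged it from the camera images, good to about 0.5 mm, and it appears to be under 1 mm from home.
- **Yellow look-alikes:** Both loose yellow screwdrivers, seen upright at the start, were lying down by the first picture after the push. My path passed well above them and no contact showed in the force readings, so I think they fell on their own. I left them where they were.

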